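# Pack sprockets in stack-nest trays

### The job

Pack the three toothed sprockets for the assembly line: first set the large and the medium one in the tray on the bare steel plate, one in each half; then turn the empty tray 180 degrees relative to that one and stack it on top, so that it stands level on the rim lugs instead of nesting; last, set the small sprocket in either half of the top tray. The sprockets should lie flat on the tray floors, boss up, set down rather than dropped; leave the bottom tray where it stands and the smooth pulleys alone.

Things in the scene. Friction and masses are not known exactly. Their poses are not given: they have to be found in the camera images.
- bottom_tray: Grey tray on a fixed 6 mm steel plate, 450 g. Origin: centre of underside, x lengthwise, z up. 256 (x) x 152 x 60 mm high; floor 4 mm thick. A web 12 mm thick (its handle) stands across it at x=0, top 42 mm up: 2 halves 105 (x) x 102 mm at the floor, centred x=+-58. Rim lugs (4): tops 60 mm up, at x=-85 and +45, y=+-56 to 72, 26 mm long. White label ledge at its -x end, nearest the robot.
- top_tray: Empty tray on the bare bench, identical to bottom_tray, label ledge (-x end) towards the robot at the start. Under its sides are 4 feet, flush with the underside, 26 mm long, at x=+85 and -45, y=+-54 to 70 mm. Centred on a tray turned 180 degrees to it, its feet stand on the lugs, underside 60 mm above the other's; the same way round it nests. Carry it by the web.
- top_label (a point): Centre of the white card on the label ledge of top_tray (at x = -137 mm, 54 mm up, in the tray's frame); shows which way round that tray is. After stacking it lies at the end away from bottom_tray's label.
- sprocket_large: Steel chain sprocket with 14 coarse teeth in two rows, 80 mm over the teeth, 0.5 kg, lying flat on the bench with its boss up. Toothed disc 15 mm thick; on it a smooth round boss 30 mm in diameter, its top 40 mm above the underside: grip the boss. Origin: centre of the underside, z up.
- sprocket_medium: Steel chain sprocket with 11 coarse teeth in two rows, 66 mm over the teeth, 0.36 kg, lying flat on the bench with its boss up. Toothed disc 15 mm thick; on it a smooth round boss 30 mm in diameter, its top 40 mm above the underside: grip the boss. Origin: centre of the underside, z up.
- sprocket_small: Steel chain sprocket with 8 coarse teeth in two rows, 52 mm over the teeth, 0.24 kg, lying flat on the bench with its boss up. Toothed disc 15 mm thick; on it a smooth round boss 30 mm in diameter, its top 40 mm above the underside: grip the boss. Origin: centre of the underside, z up.
- pulley_large: Smooth steel belt pulley, no teeth, 72 mm in diameter, otherwise built like the sprockets (disc 15 mm thick, boss 30 mm in diameter to 40 mm). Not part of the job. Origin: centre of the underside.
- pulley_small: Smooth steel belt pulley, no teeth, 58 mm in diameter, otherwise built like the sprockets (disc 15 mm thick, boss 30 mm in diameter to 40 mm). Not part of the job. Origin: centre of the underside.
Things that resemble listed ones, but are neither listed nor needed, are in the scene too. What is shaped like the sprocket_medium but green is not meant.

How it is judged:
On the way, in this order (a step that is already met when the one before it is completed fails the run):
1. the large and the medium sprocket lie flat and released in the bottom tray, one in each half ((((z of sprocket_large in the frame of bottom_tray between -0.004 and 0.012 m and y of sprocket_large in the frame of bottom_tray between -0.03 and 0.03 m and angle between sprocket_large's own z axis and vertical below 0.1 rad and x of sprocket_large in the frame of bottom_tray between 0.02 and 0.1 m) and (z of sprocket_medium in the frame of bottom_tray between -0.004 and 0.012 m and y of sprocket_medium in the frame of bottom_tray between -0.03 and 0.03 m and angle between sprocket_medium's own z axis and vertical below 0.1 rad and x of sprocket_medium in the frame of bottom_tray between -0.1 and -0.02 m)) or ((z of sprocket_large in the frame of bottom_tray between -0.004 and 0.012 m and y of sprocket_large in the frame of bottom_tray between -0.03 and 0.03 m and angle between sprocket_large's own z axis and vertical below 0.1 rad and x of sprocket_large in the frame of bottom_tray between -0.1 and -0.02 m) and (z of sprocket_medium in the frame of bottom_tray between -0.004 and 0.012 m and y of sprocket_medium in the frame of bottom_tray between -0.03 and 0.03 m and angle between sprocket_medium's own z axis and vertical below 0.1 rad and x of sprocket_medium in the frame of bottom_tray between 0.02 and 0.1 m))) and contact force between each of sprocket_large, sprocket_medium and the fingers below 0.1 N and linear speed of each of sprocket_large, sprocket_medium below 0.02 m/s), for 0.2 s.
2. the other tray stands level, turned 180 degrees and released, on the lugs of the bottom tray (x of top_label in the frame of bottom_tray above 0.11 m and z of top_tray in the frame of bottom_tray between 0.056 and 0.066 m and horizontal distance between top_tray and bottom_tray below 0.012 m and angle between the x axis of top_tray and the x axis of bottom_tray, either way round below 0.12 rad and angle between top_tray's own z axis and vertical below 0.06 rad and contact force between top_tray and the fingers below 0.1 N and linear speed of top_tray below 0.02 m/s), for 0.2 s.
3. the small sprocket lies flat and released in the top tray (z of sprocket_small in the frame of top_tray between -0.004 and 0.012 m and y of sprocket_small in the frame of top_tray between -0.03 and 0.03 m and angle between sprocket_small's own z axis and vertical below 0.1 rad and (x of sprocket_small in the frame of top_tray between 0.02 and 0.1 m or x of sprocket_small in the frame of top_tray between -0.1 and -0.02 m) and contact force between sprocket_small and the fingers below 0.1 N and linear speed of sprocket_small below 0.02 m/s), for 0.2 s.
At the end, for the whole second after the job is handed in: Large and medium lie flat in separate halves of the bottom tray, small in the top tray (within 30 mm of the long centre line); top tray level on the lugs (56 to 66 mm up, centres within 12 mm, axes within 0.12 rad); bottom tray within 30 mm of its start; all released, at rest (all of step 1 and all of step 2 and all of step 3 and linear speed of bottom_tray below 0.02 m/s and contact force between bottom_tray and the fingers below 0.1 N and distance of bottom_tray from where it was at the start of the episode below 0.03 m and angle between bottom_tray's own z axis and vertical below 0.05 rad); the robot touches nothing.
It fails at once if a smooth pulley is moved more than 25 mm (distance of any of pulley_large, pulley_small from where it was at the start of the episode above 0.025 m).
It fails at once if a sprocket is dropped into a tray (faster than 0.7 m/s near its floor) ((linear speed of sprocket_large above 0.7 m/s and z of sprocket_large in the frame of bottom_tray between -0.01 and 0.03 m and horizontal distance between sprocket_large and bottom_tray below 0.11 m) or (linear speed of sprocket_medium above 0.7 m/s and z of sprocket_medium in the frame of bottom_tray between -0.01 and 0.03 m and horizontal distance between sprocket_medium and bottom_tray below 0.11 m) or (linear speed of sprocket_small above 0.7 m/s and z of sprocket_small in the frame of top_tray between -0.01 and 0.03 m and horizontal distance between sprocket_small and top_tray below 0.11 m)).
It also fails if it takes over 115 s, if anything falls off the work surface, if the arm or the gripper's body presses on something with over 40 N, if the wrist force passes 120 N, or if a joint passes its speed limit or range.

### The arm

A 6-joint arm with a two-finger parallel gripper is mounted at the origin on the work surface. World frame = base frame: x ahead of the robot, y to its left, z up, the work surface at z = 0. Lengths are in m, angles in rad, forces in N, time in s.
With the tool pointing down it reaches from about 0.35 to 0.975 m from the base axis. Payload 4.9 kg.
Tool frame: the origin (TCP) lies at the very end of the fingers, on their centre line; the grasp point (between the pads) lies 19 mm behind it (grasp_offset is the distance from the TCP to the grasp point, in m); x points along the fingers, y is the direction in which the jaws open and shut, and the axes are right-handed (so a half turn about x gives the same grasp; the last joint's range is limited). The gripper opens to 85 mm and grips with 20 to 120 N. Pads are 22 mm wide; open, the fingers measure 114 mm over their backs; the gripper's body (76 mm by 85 mm) begins 54 mm behind the grasp point. The pads swing forward as they close: fully open they stand 13 mm farther back than shut.
Start: joints at [1.213, 0.053, 1.613, -0, 1.476, -0.119], TCP at [0.148, 0.607, 0.21] pointing down, gripper open.
Joint ranges: [-3.01, 3.01], [-1.01, 2.22], [0.06, 2.58], [-1.02, 4.17], [0.09, 2.62], [-3.14, 3.14]. Speed limits (rad/s): [2.57, 2.57, 3.14, 3.14, 3.14, 3.14].

### API

Orientations are given as a rotation vector (axis times angle).
In Python, from station import get_obs, get_image, camera_model, finish_job, grasp_offset gives the robot as it stands.
- The arm moves only by the shell command python3 -m crank 'ROWS' [OPENING] [FORCE]. ROWS is JSON, a list that holds one entry, the list of rows, each a list of 4 numbers: the shift along the world's x, y, z in m, then the turn about the world's z in degrees. In form: [[[dx, dy, dz, turn], ...]]. A call has 1 to 5 rows; each row is the pose to reach, as a shift and turn from the pose commanded when the call began; what a row does not reach only later rows make up. A row lasts 1/12 s, in which the tool goes at most 41.7 mm and 7.16 degrees, less where a joint would pass 70% of its speed; a pose out of reach is approached as far as the arm can. A call with a gripper value outside its range is refused whole. OPENING is the opening, from 0 (shut) to 1 (fully open), set as the call begins (- or left out, the last holds). The fingers move at their own pace and stop on an object; FORCE is the grip in N (left out, the last holds). Time passes only in rows, so rows that repeat a pose let the fingers close. It gives the time, the measured TCP pose, the force and the opening at its end, in the units of the state.
- get_obs(): the state, without advancing time (a new reading comes with each control period).
- get_image(name): name is "scene" or "top"; returns (picture, depth): 384x512x3 uint8, red, green, blue; 384x512 float32, m along the optical axis (not along the pixel's ray), 0 where there is no reading.
- camera_model(name): a dict with "fx", "fy", "cx", "cy" (pixels), "xyz" and "attitude" of the camera in the world. Camera axes: x right, y down, z forward; pixel columns grow to the right and rows downward; lengths in m; the calibration is good to about 2 mm. A picture is of the moment at which its call begins. camera_model takes no time and is no camera call.
- finish_job(): hands the job in, once; it reports no verdict.
The state is a dict: "t": time; "q": joint angles; "dq": joint speeds; "effort": joint torques, N m; "tool_pos": TCP position; "tool_rot": TCP orientation; "contact_force": force on the tool from outside, world axes, zero at the start; "wrist_torque": the same for the moment, N m; "opening": finger opening in m.
Only numpy, scipy, OpenCV 4.12 (cv2) and the standard library are available. Lean on these libraries where they do the work, as an engineer would, in place of code of your own. Each camera call takes 0.05 s, during which the arm holds its last target.

## Working session

There is one attempt and no reset: what is moved stays moved. The work goes in short steps, Python scripts to look and compute and a shell command to move; the robot and the scene stay as the last step left them, time stands still between calls to the robot, and variables do not carry over. Pictures are saved under pics/ and viewed, and the job is handed in when it is done.

```bash
ls; mkdir -p pics
cat > h.py <<'E'
import numpy as np, cv2
from station import *
from scipy.spatial.transform import Rotation as R
def cam(n):
    m=camera_model(n); return m
def rot(m):
    a=np.array(m['attitude'],float)
    return R.from_rotvec(a).as_matrix() if a.size==3 else (a if a.shape==(3,3) else R.from_quat(a).as_matrix())
def grab(n,fn):
    im,d=get_image(n); cv2.imwrite('pics/'+fn+'.png',im[:,:,::-1]); np.save('pics/'+fn+'.npy',d); return im,d
def ray(n,u,v,z):
    m=cam(n); r=rot(m)@np.array([(u-m['cx'])/m['fx'],(v-m['cy'])/m['fy'],1]); p=np.array(m['xyz']); return p+r*(z-p[2])/r[2]
def pts(n,d):
    m=cam(n); v,u=np.mgrid[:d.shape[0],:d.shape[1]]
    c=np.stack([(u-m['cx'])/m['fx']*d,(v-m['cy'])/m['fy']*d,d],-1)
    return c@rot(m).T+np.array(m['xyz'])
E
python3 - <<'E'
from h import *
for n in('scene','top'): print(camera_model(n)); grab(n,n+'0')
o=get_obs(); print(o['tool_pos'],o['tool_rot'],o['t'],o['opening'],grasp_offset)
E
```

```text
pics
{'fx': 413.0709779605546, 'fy': 413.0709779605546, 'cx': 253.74176605534564, 'cy': 196.9232717454606, 'xyz': array([1.20341778, 0.2743438 , 0.80123217]), 'attitude': array([-1.38240288, -2.18559326,  0.86082433])}
{'fx': 475.78900526918596, 'fy': 475.78900526918596, 'cx': 257.1035581918089, 'cy': 191.0567887448443, 'xyz': array([0.45507174, 0.01867312, 1.08006556]), 'attitude': array([-2.15367285,  2.18109757, -0.12939157])}
[0.1476174  0.60669623 0.20886737] [ 0.18606394  1.56308509 -0.18892778] 0.1 0.08528475692648906 0.0187
```

View pics/top0.png

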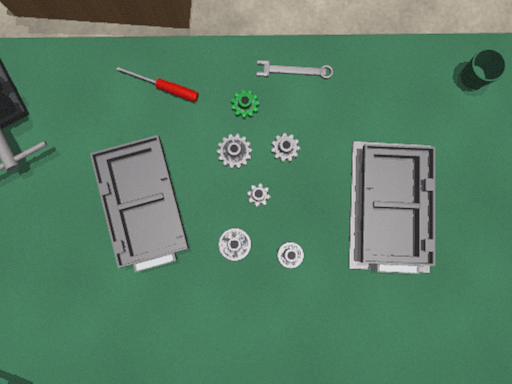

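View pics/scene0.png

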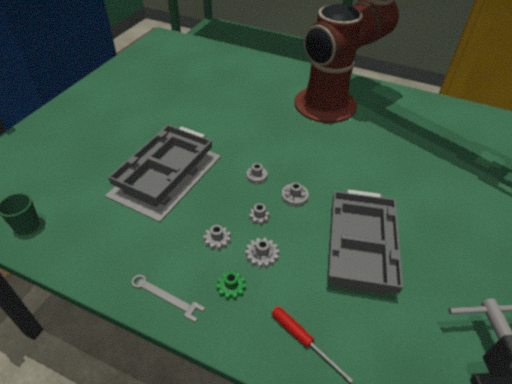

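The top view shows the large sprocket at about (235,150), the medium at (286,147), the small at (259,194) and smooth pulleys at (235,244) and (291,255). The bottom tray is on the plate at (400,205), the empty tray at (140,203), and both labels are on the robot side. Next I'll measure them.

Run:
```python
from h import *
d=np.load('pics/top0.npy'); P=pts('top',d)
ds=np.load('pics/scene0.npy'); S=pts('scene',ds).reshape(-1,3)
print('bench z',np.median(P[300:340,200:400,2]))
im=cv2.imread('pics/top0.png')
for n,(u,v) in dict(L=(235,150),M=(286,147),S=(259,194),PL=(235,244),PS=(291,255)).items():
    w=22; p=P[v-w:v+w,u-w:u+w].reshape(-1,3)
    b=p[(p[:,2]>.03)&(p[:,2]<.055)]; k=p[(p[:,2]>.008)&(p[:,2]<.055)]
    c,r=cv2.minEnclosingCircle(b[:,:2].astype(np.float32)); c2,r2=cv2.minEnclosingCircle(k[:,:2].astype(np.float32))
    m=np.hypot(*(S[:,:2]-c).T)<.05; s=S[m]; sb=s[(s[:,2]>.03)&(s[:,2]<.06)]
    cs,rs=cv2.minEnclosingCircle(sb[:,:2].astype(np.float32))
    print(n,np.round(c,4),round(r,4),'z',np.round(np.percentile(b[:,2],[50,95]),4),'disc',np.round(c2,4),round(r2,4),'scene',np.round(cs,4),round(rs,4))
for n,(u0,u1,v0,v1) in dict(top=(85,195,130,275),bot=(345,445,135,280)).items():
    p=P[v0:v1,u0:u1].reshape(-1,3)
    print(n,np.histogram(p[:,2],bins=np.arange(-.01,.09,.004)))
    for a in(.03,.047,.054):
        q=p[p[:,2]>a]; r=cv2.minAreaRect(q[:,:2].astype(np.float32)); print(a,len(q),np.round(r[0],4),np.round(r[1],4),round(r[2],2))
    hsv=cv2.cvtColor(im,cv2.COLOR_BGR2HSV)[v0:v1,u0:u1].reshape(-1,3)
    q=p[(hsv[:,2]>190)&(hsv[:,1]<40)&(p[:,2]>.03)]; print('label',len(q),q.mean(0) if len(q) else 0, np.median(q,0) if len(q) else 0)
cv2.imwrite('pics/crop0.png',np.hstack([cv2.resize(im[130:280,85:195],None,fx=3.5,fy=3.5),cv2.resize(im[130:280,340:450],None,fx=3.5,fy=3.5)]))
```

```text
bench z 0.00010536239133818182
L [0.6666 0.0601] 0.0149 z [0.0401 0.043 ] disc [0.6676 0.0601] 0.0405 scene [0.6676 0.0602] 0.0158
M [ 0.6737 -0.0561] 0.0152 z [0.0401 0.0437] disc [ 0.6736 -0.0563] 0.0331 scene [ 0.6735 -0.0566] 0.017
S [0.5657 0.0067] 0.0149 z [0.0401 0.0435] disc [0.5659 0.0065] 0.0258 scene [0.5668 0.0078] 0.0166
PL [0.4557 0.0613] 0.0148 z [0.0403 0.0436] disc [0.4561 0.0613] 0.0358 scene [0.4574 0.0606] 0.016
PS [ 0.4307 -0.0626] 0.0149 z [0.0404 0.0431] disc [ 0.4217 -0.0737] 0.0424 scene [ 0.431  -0.0618] 0.0172
top (array([  10, 1152, 5398, 3664,  624,   75,   68,   75,   80,   78,  220,
       1521,  874,  205,  116,  258,  499,  847,  125,    0,    0,    0,
          0,    0]), array([-0.01 , -0.006, -0.002,  0.002,  0.006,  0.01 ,  0.014,  0.018,
        0.022,  0.026,  0.03 ,  0.034,  0.038,  0.042,  0.046,  0.05 ,
        0.054,  0.058,  0.062,  0.066,  0.07 ,  0.074,  0.078,  0.082,
        0.086]))
0.03 4726 [0.5562 0.1959] [0.2853 0.2917] 14.66
0.047 1877 [0.5562 0.1959] [0.2853 0.2917] 14.66
0.054 1532 [0.5562 0.1959] [0.2853 0.2917] 14.66
label 248 [0.42085183 0.23183023 0.0548041 ] [0.42072143 0.23168597 0.05495638]
bot (array([   5,  506, 2582, 1525, 2511, 2028,  165,   76,   79,   81,   93,
         77,  654, 1589,  458,  181,  186,  412,  698,  523,   19,    0,
          0,    0]), array([-0.01 , -0.006, -0.002,  0.002,  0.006,  0.01 ,  0.014,  0.018,
        0.022,  0.026,  0.03 ,  0.034,  0.038,  0.042,  0.046,  0.05 ,
        0.054,  0.058,  0.062,  0.066,  0.07 ,  0.074,  0.078,  0.082,
        0.086]))
0.03 4942 [ 0.5353 -0.1784] [0.3838 0.2747] 86.57
0.047 2351 [ 0.5353 -0.1784] [0.3838 0.2747] 86.57
0.054 1890 [ 0.5353 -0.1784] [0.3838 0.2747] 86.57
label 246 [ 0.40115263 -0.28676552  0.06085616] [ 0.40136266 -0.28723912  0.06092946]
```

View pics/crop0.png

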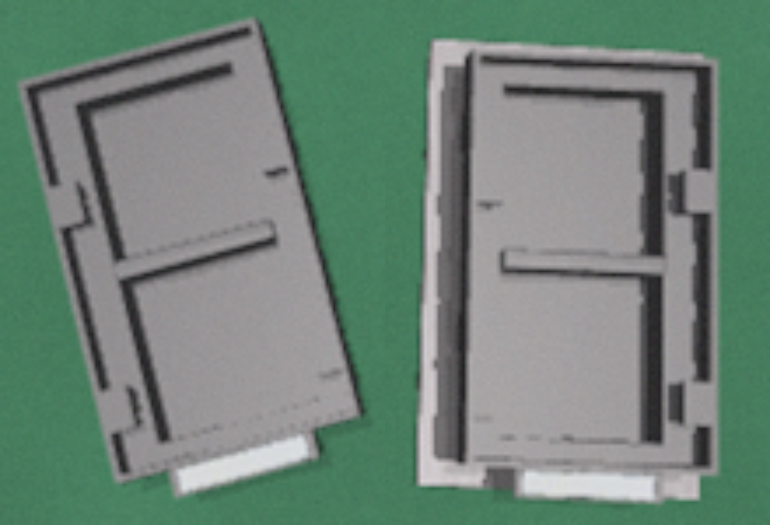

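```bash
cat >> h.py <<'E'
def tray(P,hsv,box,zb):
    u0,u1,v0,v1=box; p=P[v0:v1,u0:u1].reshape(-1,3); h=hsv[v0:v1,u0:u1].reshape(-1,3)
    ok=p[:,2]<zb+.075
    lab=p[ok&(h[:,2]>185)&(h[:,1]<40)&(p[:,2]>zb+.04)]
    lc=cv2.minAreaRect(lab[:,:2].astype(np.float32))
    mask=((P[v0:v1,u0:u1,2]>zb+.050)&(P[v0:v1,u0:u1,2]<zb+.068)).astype(np.uint8)
    # remove label ledge pixels
    lm=((hsv[v0:v1,u0:u1,2]>150)&(hsv[v0:v1,u0:u1,1]<40)&(P[v0:v1,u0:u1,2]>zb+.04)).astype(np.uint8)
    a0=lab[:,:2].mean(0)
    q=p[(mask.ravel()>0)]; 
    # long axis estimate: iterate
    c=q[:,:2].mean(0)
    for _ in range(6):
        e=(c-a0)/np.linalg.norm(c-a0); s=(q[:,:2]-a0)@e
        k=q[(s>.0125)]
        r=cv2.minAreaRect(k[:,:2].astype(np.float32)); c=np.array(r[0])
    bx=cv2.boxPoints(r); e1=bx[1]-bx[0]; e2=bx[2]-bx[1]; L=e1 if np.hypot(*e1)>np.hypot(*e2) else e2
    if L@(c-a0)<0: L=-L
    yaw=np.degrees(np.arctan2(L[1],L[0]))
    return c,sorted(r[1]),yaw,np.array(lab.mean(0)),lc,q
E
python3 - <<'E'
from h import *
d=np.load('pics/top0.npy'); P=pts('top',d); im=cv2.imread('pics/top0.png'); hsv=cv2.cvtColor(im,cv2.COLOR_BGR2HSV)
for n,b,zb in(('top',(85,195,130,275),0),('bot',(345,445,135,280),.006)):
    c,s,y,l,lc,q=tray(P,hsv,b,zb)
    e=np.array([np.cos(np.radians(y)),np.sin(np.radians(y))])
    print(n,np.round(c,4),np.round(s,4),round(y,2),'label',np.round(l,4),'c from label',np.round(l[:2]+.137*e,4),np.round(lc,4) if 0 else lc)
    # web: z .036-.048 near center
    nrm=np.array([-e[1],e[0]]); p=P.reshape(-1,3); r=p[:,:2]-c; x=r@e; yy=r@nrm
    m=(abs(x)<.03)&(abs(yy)<.04)&(p[:,2]>zb+.037)&(p[:,2]<zb+.047); w=p[m]
    print(' web',m.sum(),np.round(x[m].mean(),4),np.round(np.percentile(x[m],[2,98]),4),'z',np.round(np.median(w[:,2]),4))
    g=np.polyfit(yy[m],x[m],1); print(' web slope deg',np.degrees(g[0]))
    m=(abs(x)<.1)&(abs(x)>.02)&(abs(yy)<.04); print(' floor z',np.median(p[m][:,2]))
    m=(abs(yy)<.09)&(abs(x)<.13)&(p[:,2]>zb+.05)&(p[:,2]<zb+.07); print(' rim extents', np.round(np.percentile(x[m],[1,99]),4),np.round(np.percentile(yy[m],[1,99]),4))
    for xx in(-.1,-.03,0,.09):
        m=(abs(x-xx)<.008)&(p[:,2]>zb+.05)&(p[:,2]<zb+.07)&(abs(yy)<.09); print('  x',xx,'y',np.round([yy[m].min(),yy[m].max()],4))
E
```

```text
top [0.5554 0.2669] [0.1532 0.2515] 14.9 label [0.4208 0.2316 0.0548] c from label [0.5532 0.2668] ((0.42072272300720215, 0.23165211081504822), (0.01446673832833767, 0.08022145926952362), 15.107090950012207)
 web 206 -0.0038 [-0.0095  0.0024] z 0.0414
 web slope deg 0.345755336228401
 floor z 0.003888812327812241
 rim extents [-0.1296  0.1244] [-0.0762  0.0759]
  x -0.1 y [-0.0764  0.0758]
  x -0.03 y [-0.0761  0.0763]
  x 0 y [-0.0762  0.0762]
  x 0.09 y [-0.0766  0.0763]
bot [ 0.5401 -0.2945] [0.1536 0.2507] -3.19 label [ 0.4012 -0.2863  0.0608] c from label [ 0.538  -0.2939] ((0.4013170897960663, -0.2860111892223358), (0.07924900203943253, 0.01469793077558279), 86.32117462158203)
 web 208 -0.0034 [-0.0092  0.0025] z 0.0482
 web slope deg -0.18403801113777887
 floor z 0.010201079880375774
 rim extents [-0.1295  0.1246] [-0.0752  0.0765]
  x -0.1 y [-0.0749  0.0766]
  x -0.03 y [-0.0749  0.0761]
  x 0 y [-0.0751  0.0764]
  x 0.09 y [-0.0743  0.0768]
```

```bash
python3 - <<'E'
from h import *
o=get_obs(); M=R.from_rotvec(o['tool_rot']).as_matrix(); print(M.round(3)); print('jaw yaw',np.degrees(np.arctan2(M[1,1],M[0,1])), o['q'])
t=np.array(o['tool_pos']); print('to large',np.array([.667,.0601])-t[:2])
E
python3 -m crank '[[[0.03,-0.03,0,0],[0.06,-0.06,0,0]]]' 0.55
```

```text
[[-0.001  0.237  0.972]
 [-0.002  0.972 -0.237]
 [-1.    -0.002 -0.   ]]
jaw yaw 76.31688829300528 [ 1.21300910e+00  5.33118102e-02  1.61416609e+00 -9.62065928e-06
  1.47598489e+00 -1.18970759e-01]
to large [ 0.5193826  -0.54659623]
t: 0.27
tool_pos: [0.206, 0.548, 0.2091]
tool_rot: [0.183, 1.563, -0.185]
contact_force: [1.5, -0.2, 0.6]
opening: 0.064
```

```bash
python3 -m crank '[[[0.028,-0.028,0,3],[0.056,-0.056,0,6],[0.084,-0.084,0,10.5],[0.112,-0.112,0,10.5],[0.14,-0.14,0,10.5]]]' 0.55 60
python3 -m crank '[[[0.029,-0.029,0,0],[0.058,-0.058,0,0],[0.087,-0.087,0,0],[0.116,-0.116,0,0],[0.145,-0.145,0,0]]]'
python3 -m crank '[[[0.029,-0.029,0,0],[0.058,-0.058,0,0],[0.087,-0.087,-0.02,0],[0.116,-0.116,-0.03,0],[0.145,-0.145,-0.04,0]]]'
python3 -m crank '[[[0.025,-0.03,-0.02,0],[0.03,-0.055,-0.05,0],[0.03,-0.057,-0.08,0],[0.03,-0.057,-0.08,0],[0.03,-0.057,-0.08,0]]]'
```

```text
t: 0.68
tool_pos: [0.3475, 0.4066, 0.2096]
tool_rot: [0.043, 1.571, -0.044]
contact_force: [0.4, 0.6, -0.2]
opening: 0.047
t: 1.1
tool_pos: [0.4926, 0.2615, 0.2096]
tool_rot: [0.044, 1.571, -0.044]
contact_force: [1.0, 0.8, 0.7]
opening: 0.0467
t: 1.52
tool_pos: [0.6338, 0.12, 0.1696]
tool_rot: [0.044, 1.572, -0.044]
contact_force: [0.3, 0.8, -0.3]
opening: 0.047
t: 1.93
tool_pos: [0.6611, 0.0646, 0.0882]
tool_rot: [0.044, 1.577, -0.044]
contact_force: [0.3, 0.2, 0.1]
opening: 0.0469
```

```bash
python3 -m crank '[[[0.005,-0.004,-0.02,0],[0.005,-0.004,-0.04,0],[0.005,-0.004,-0.05,0],[0.005,-0.004,-0.05,0],[0.005,-0.004,-0.05,0]]]'
python3 - <<'E'
from h import *
grab('scene','s1')
im=cv2.imread('pics/s1.png'); cv2.imwrite('pics/s1c.png',cv2.resize(im[150:330,150:370],None,fx=3,fy=3))
print(get_obs()['tool_pos'])
E
```

```text
t: 2.35
tool_pos: [0.6686, 0.0616, 0.0424]
tool_rot: [0.043, 1.569, -0.043]
contact_force: [0.2, -0.1, -0.3]
opening: 0.0467
[0.66930576 0.06144119 0.04324804]
```

View pics/s1c.png

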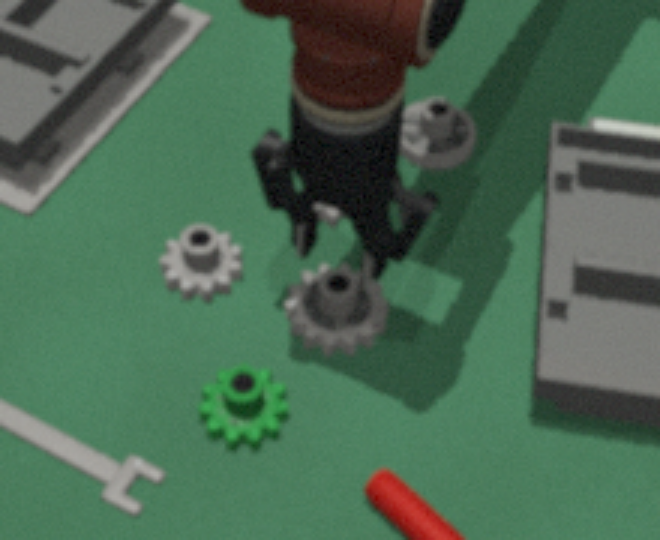

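```bash
cat >> h.py <<'E'
def proj(n,p):
    m=cam(n); c=rot(m).T@(np.array(p,float)-np.array(m['xyz'])); return m['fx']*c[0]/c[2]+m['cx'],m['fy']*c[1]/c[2]+m['cy']
E
python3 - <<'E'
from h import *
im=cv2.imread('pics/s1.png'); o=get_obs(); M=R.from_rotvec(o['tool_rot']).as_matrix(); t=np.array(o['tool_pos'])
crop=cv2.resize(im[170:290,190:330],None,fx=5.5,fy=5.5)
def dot(p,col):
    u,v=proj('scene',p); cv2.circle(crop,(int((u+.5-190)*5.5),int((v+.5-170)*5.5)),4,col,-1)
dot([.667,.06,.04],(0,0,255))
for b in(0,.005,.01):
    for s in(-.0233,.0233): dot(t+M[:,1]*s-M[:,0]*b,(0,255,255-b*20000))
cv2.imwrite('pics/s1d.png',crop)
E
```

```text
(no output)
```

View pics/s1d.png

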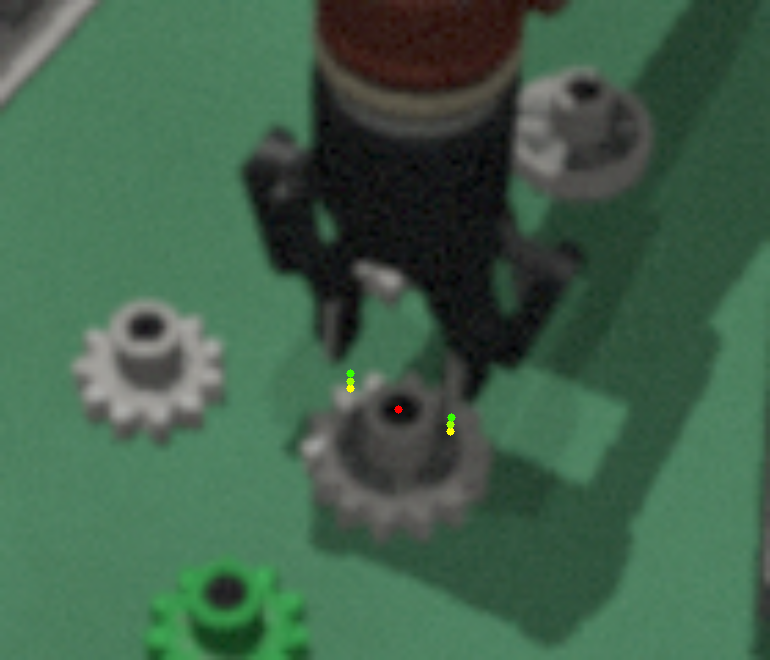

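Run:
```python
from h import *
d=np.load('pics/s1.npy'); P=pts('scene',d)
o=get_obs(); print(o['tool_pos'])
for v in range(222,250,3):
    print(v,[tuple((P[v,u]*1000).round().astype(int)) for u in range(246,280,3)])
```

```text
[0.66930576 0.06144119 0.04324804]
222 [(np.int64(678), np.int64(24), np.int64(112)), (np.int64(678), np.int64(31), np.int64(115)), (np.int64(669), np.int64(34), np.int64(107)), (np.int64(659), np.int64(37), np.int64(97)), (np.int64(583), np.int64(13), np.int64(4)), (np.int64(587), np.int64(22), np.int64(13)), (np.int64(573), np.int64(25), np.int64(-1)), (np.int64(685), np.int64(76), np.int64(146)), (np.int64(685), np.int64(82), np.int64(148)), (np.int64(672), np.int64(84), np.int64(136)), (np.int64(669), np.int64(90), np.int64(136)), (np.int64(657), np.int64(93), np.int64(125))]
225 [(np.int64(604), np.int64(-11), np.int64(3)), (np.int64(677), np.int64(31), np.int64(104)), (np.int64(672), np.int64(36), np.int64(101)), (np.int64(658), np.int64(37), np.int64(86)), (np.int64(592), np.int64(17), np.int64(4)), (np.int64(585), np.int64(22), np.int64(-1)), (np.int64(581), np.int64(28), np.int64(-2)), (np.int64(685), np.int64(76), np.int64(136)), (np.int64(686), np.int64(83), np.int64(141)), (np.int64(680), np.int64(88), np.int64(137)), (np.int64(660), np.int64(88), np.int64(115)), (np.int6
[... 3683 characters left out ...]
64(73), np.int64(18)), (np.int64(644), np.int64(79), np.int64(16)), (np.int64(641), np.int64(85), np.int64(15)), (np.int64(628), np.int64(89), np.int64(2))]
249 [(np.int64(679), np.int64(25), np.int64(15)), (np.int64(676), np.int64(31), np.int64(15)), (np.int64(674), np.int64(38), np.int64(17)), (np.int64(671), np.int64(44), np.int64(16)), (np.int64(682), np.int64(57), np.int64(37)), (np.int64(681), np.int64(64), np.int64(40)), (np.int64(676), np.int64(69), np.int64(37)), (np.int64(670), np.int64(74), np.int64(32)), (np.int64(655), np.int64(76), np.int64(16)), (np.int64(653), np.int64(83), np.int64(17)), (np.int64(649), np.int64(89), np.int64(16)), (np.int64(635), np.int64(92), np.int64(0))]
```

```bash
python3 -m crank '[[[-0.001,-0.001,-0.015,0],[-0.001,-0.001,-0.025,0],[-0.001,-0.001,-0.025,0]]]'; python3 -m crank '[[[0,0,0,0],[0,0,0,0],[0,0,0,0],[0,0,0,0],[0,0,0,0]]]' 0 60
python3 - <<'E'
from h import *
im,d=grab('scene','s2'); P=pts('scene',d)
for v in range(230,262,2): print(v,[tuple((P[v,u]*1000).round().astype(int).tolist()) for u in range(248,276,3)])
E
```

```text
t: 2.65
tool_pos: [0.6652, 0.0598, 0.0133]
tool_rot: [0.044, 1.575, -0.044]
contact_force: [-1.5, -0.2, -0.1]
opening: 0.0467
t: 3.07
tool_pos: [0.667, 0.0599, 0.016]
tool_rot: [0.044, 1.571, -0.043]
contact_force: [-0.6, 1.4, -2.1]
opening: 0.0254
230 [(613, -1, -2), (678, 36, 90), (678, 44, 94), (664, 45, 79), (601, 26, -1), (598, 33, 0), (687, 75, 121), (680, 80, 116), (669, 82, 104), (586, 60, 0)]
232 [(623, 3, 3), (677, 36, 82), (676, 43, 85), (665, 46, 74), (609, 30, 2), (605, 36, 1), (683, 74, 110), (681, 80, 110), (662, 80, 89), (662, 87, 93)]
234 [(629, 6, 4), (670, 33, 65), (675, 43, 76), (666, 46, 68), (612, 31, -1), (610, 38, 0), (683, 75, 103), (682, 81, 105), (668, 83, 90), (669, 90, 95)]
236 [(632, 8, 0), (672, 34, 60), (675, 43, 70), (665, 46, 59), (619, 35, 1), (614, 40, -2), (678, 73, 90), (679, 80, 95), (675, 85, 92), (674, 92, 95)]
238 [(636, 10, -2), (673, 35, 55), (676, 44, 64), (662, 45, 48), (624, 37, 0), (633, 48, 16), (679, 73, 83), (681, 81, 91), (675, 86, 86), (681, 95, 97)]
240 [(643, 13, 0), (673, 35, 47), (676, 44, 56), (662, 45, 40), (659, 51, 40), (65
[... 918 characters left out ...]
 61, 26), (679, 68, 29), (672, 73, 22), (664, 77, 15), (662, 84, 17), (653, 88, 9)]
254 [(690, 35, 14), (688, 42, 16), (684, 48, 15), (682, 55, 16), (681, 62, 20), (677, 68, 17), (672, 73, 15), (669, 79, 15), (666, 86, 15), (664, 93, 17)]
256 [(695, 38, 15), (692, 44, 15), (690, 51, 16), (687, 57, 16), (683, 63, 15), (680, 69, 15), (677, 76, 15), (675, 82, 16), (671, 88, 14), (668, 94, 15)]
258 [(698, 39, 11), (697, 47, 15), (696, 54, 17), (692, 59, 16), (689, 66, 16), (686, 72, 17), (682, 78, 15), (680, 84, 16), (673, 89, 11), (668, 95, 7)]
260 [(699, 40, 5), (701, 49, 14), (700, 56, 17), (696, 62, 15), (693, 67, 14), (692, 75, 18), (690, 81, 19), (685, 86, 16), (682, 93, 16), (669, 96, 1)]
```

```bash
python3 -m crank '[[[0,0,0,0],[0,0,0,0],[0,0,0,0]]]'
python3 - <<'E'
from h import *
im,d=grab('scene','s3'); im=cv2.imread('pics/s3.png')
cv2.imwrite('pics/s3c.png',cv2.resize(im[170:290,190:330],None,fx=5.5,fy=5.5))
E
```

```text
t: 3.37
tool_pos: [0.6671, 0.0598, 0.016]
tool_rot: [0.044, 1.571, -0.044]
contact_force: [-1.9, 1.3, -3.4]
opening: 0.0247
```

View pics/s3c.png

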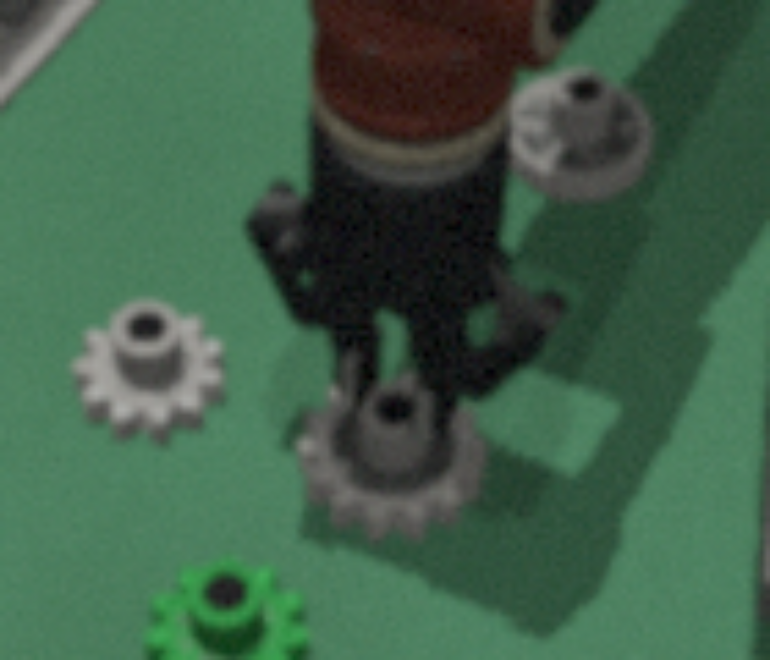

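```bash
python3 -m crank '[[[0,0,0.01,0],[0,0,0.025,0],[0,0,0.03,0],[0,0,0.03,0]]]'
python3 - <<'E'
from h import *
im,d=grab('scene','s4'); im=cv2.imread('pics/s4.png')
cv2.imwrite('pics/s4c.png',cv2.resize(im[150:270,190:330],None,fx=5.5,fy=5.5))
E
```

```text
t: 3.75
tool_pos: [0.6699, 0.0595, 0.05]
tool_rot: [0.043, 1.564, -0.044]
contact_force: [1.0, 0.2, -4.7]
opening: 0.0249
```

View pics/s4c.png

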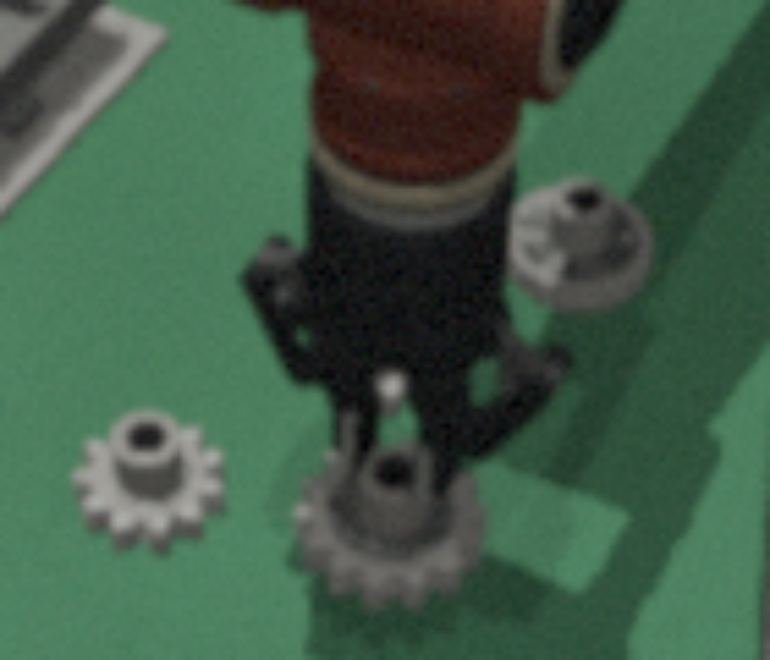

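```bash
python3 -m crank '[[[0,0,0.02,0],[0,0,0.05,0],[0,-0.01,0.08,0],[-0.005,-0.03,0.1,0],[-0.01,-0.06,0.1,0]]]'
python3 -m crank '[[[-0.006,-0.03,0,0],[-0.012,-0.06,0,0],[-0.018,-0.09,0,0],[-0.024,-0.12,0,0],[-0.03,-0.15,0,0]]]'
python3 -m crank '[[[-0.006,-0.03,0,0],[-0.012,-0.06,0,0],[-0.018,-0.09,0,0],[-0.024,-0.12,0,0],[-0.032,-0.147,0,0]]]'
python3 -m crank '[[[0,0,0,0],[0,0,0,0]]]'
python3 - <<'E'
from h import *
for n in('scene','top'): grab(n,n+'5')
a=cv2.imread('pics/scene5.png')[60:240,80:280]; b=cv2.imread('pics/top5.png')[120:290,330:460]
cv2.imwrite('pics/5.png',np.hstack([cv2.resize(a,(440,400)),cv2.resize(b,(310,400))]))
o=get_obs();print(o['tool_pos'])
d=np.load('pics/top5.npy');
E
```

```text
t: 4.22
tool_pos: [0.661, 0.0008, 0.1533]
tool_rot: [0.041, 1.559, -0.041]
contact_force: [1.3, 0.2, -3.7]
opening: 0.0253
t: 4.63
tool_pos: [0.6265, -0.1516, 0.1457]
tool_rot: [0.044, 1.571, -0.043]
contact_force: [0.4, -0.2, -5.7]
opening: 0.0252
t: 5.05
tool_pos: [0.5946, -0.299, 0.1457]
tool_rot: [0.044, 1.571, -0.044]
contact_force: [-0.1, -0.8, -5.2]
opening: 0.0247
t: 5.22
tool_pos: [0.5944, -0.2987, 0.1456]
tool_rot: [0.046, 1.571, -0.045]
contact_force: [-0.1, 0.6, -5.5]
opening: 0.0253
[ 0.59508179 -0.29676053  0.14562195]
```

View pics/5.png

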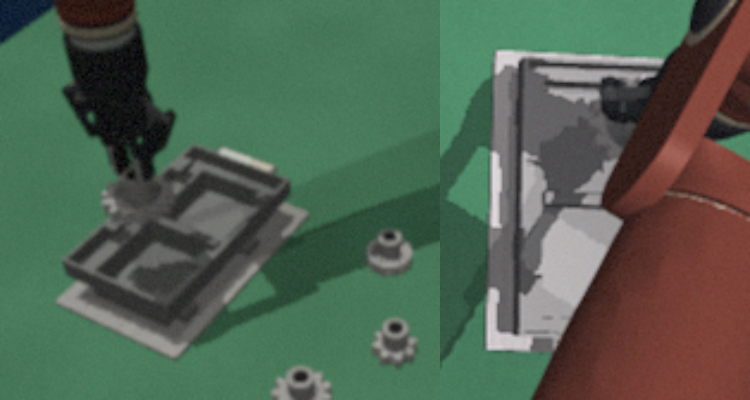

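```bash
python3 -m crank '[[[0,0.001,-0.025,0],[0,0.001,-0.055,0],[0,0.001,-0.08,0],[0,0.001,-0.095,0],[0,0.001,-0.1,0]]]'
python3 -m crank '[[[0,0,-0.006,0],[0,0,-0.012,0],[0,0,-0.015,0],[0,0,-0.0165,0],[0,0,-0.0165,0]]]'
python3 -m crank '[[[0,0,0,0],[0,0,0,0]]]'
```

```text
t: 5.73
tool_pos: [0.5933, -0.2936, 0.042]
tool_rot: [0.045, 1.576, -0.04]
contact_force: [-1.1, 1.4, -6.9]
opening: 0.025
t: 6.15
tool_pos: [0.5958, -0.2965, 0.0304]
tool_rot: [0.043, 1.569, -0.044]
contact_force: [0.6, 0.3, -4.5]
opening: 0.0257
t: 6.32
tool_pos: [0.5958, -0.2967, 0.0306]
tool_rot: [0.043, 1.569, -0.044]
contact_force: [-0.9, -0.3, -5.2]
opening: 0.025
```

```bash
python3 -m crank '[[[0,0,-0.0015,0],[0,0,-0.003,0],[0,0,-0.003,0],[0,0,-0.003,0]]]'
```

```text
t: 6.65
tool_pos: [0.5951, -0.2962, 0.0264]
tool_rot: [0.044, 1.571, -0.043]
contact_force: [0.1, -0.2, -4.9]
opening: 0.0256
```

```bash
python3 -m crank '[[[0,0,-0.0005,0],[0,0,-0.001,0],[0,0,-0.001,0]]]'; python3 -m crank '[[[0,0,-0.0005,0],[0,0,-0.001,0],[0,0,-0.001,0]]]'
```

```text
t: 6.9
tool_pos: [0.5955, -0.2964, 0.026]
tool_rot: [0.043, 1.57, -0.044]
contact_force: [-0.3, 0.4, -3.5]
opening: 0.025
t: 7.15
tool_pos: [0.5955, -0.2964, 0.0259]
tool_rot: [0.043, 1.57, -0.044]
contact_force: [-4.7, 2.5, 3.4]
opening: 0.0252
```

Contact now. I'll release, rise and look.

```bash
python3 -m crank '[[[0,0,0,0],[0,0,0,0],[0,0,0,0],[0,0,0,0],[0,0,0,0]]]' 0.5; python3 -m crank '[[[0,0,0.02,0],[0,0,0.05,0],[0,0.0,0.08,0],[0,0.03,0.1,0],[0.01,0.06,0.1,0]]]'
python3 -m crank '[[[0.01,0.04,0,0],[0.03,0.08,0,0],[0.04,0.11,0,0],[0.05,0.145,0,0],[0.069,0.179,0,0]]]'
python3 - <<'E'
from h import *
for n in('scene','top'): grab(n,n+'6')
a=cv2.imread('pics/scene6.png')[110:230,90:240]; b=cv2.imread('pics/top6.png')[120:290,330:460]
cv2.imwrite('pics/6.png',np.hstack([cv2.resize(a,(480,400)),cv2.resize(b,(310,400))]))
P=pts('top',np.load('pics/top6.npy')).reshape(-1,3)
m=(np.hypot(P[:,0]-.595,P[:,1]+.297)<.045)&(P[:,2]>.043)&(P[:,2]<.056)
m&=(np.hypot(P[:,0]-.595,P[:,1]+.297)<.03); b=P[m]; print(len(b),cv2.minEnclosingCircle(b[:,:2].astype(np.float32)),np.median(b[:,2]))
print(get_obs()['tool_pos'])
E
```

```text
t: 7.57
tool_pos: [0.5956, -0.2965, 0.0249]
tool_rot: [0.043, 1.57, -0.044]
contact_force: [-0.2, -0.4, 0.0]
opening: 0.043
t: 7.98
tool_pos: [0.6079, -0.2388, 0.1317]
tool_rot: [0.042, 1.561, -0.05]
contact_force: [1.2, -0.3, 1.0]
opening: 0.0425
t: 8.4
tool_pos: [0.6741, -0.0554, 0.1248]
tool_rot: [0.044, 1.571, -0.044]
contact_force: [1.1, 0.6, -0.2]
opening: 0.0425
148 ((0.5961597561836243, -0.297499418258667), 0.015196895226836205) 0.05044489736123148
[ 0.67602722 -0.05231021  0.12489333]
```

View pics/6.png

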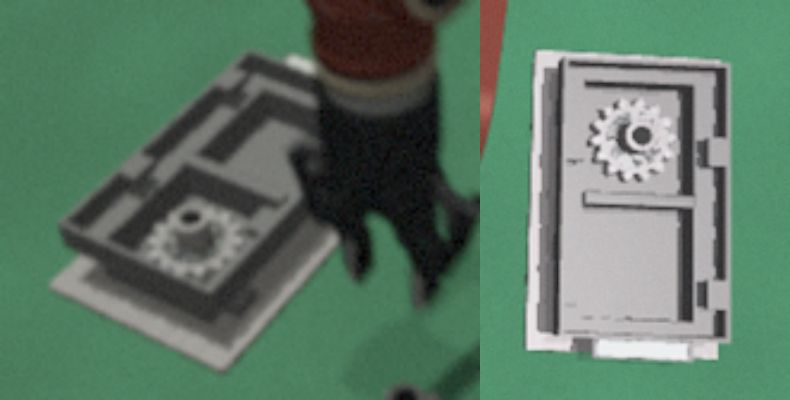

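The large sprocket lies flat in the far half, with its boss top at z = 50 mm as expected. The medium one is next.

```bash
python3 -m crank '[[[0,0,0,0],[0,0,-0.02,0],[0,0,-0.05,0],[0,0,-0.07,0],[0,0,-0.07,0]]]' 0.55
python3 - <<'E'
from h import *
grab('scene','s7'); print(get_obs()['tool_pos'])
E
python3 -m crank '[[[0,0,0,0],[0,0,0,0]]]'
```

```text
t: 8.92
tool_pos: [0.6698, -0.0581, 0.0486]
tool_rot: [0.046, 1.58, -0.044]
contact_force: [-0.9, 0.3, -1.6]
opening: 0.047
[ 0.67146845 -0.05824836  0.05134155]
t: 9.13
tool_pos: [0.6757, -0.0583, 0.0571]
tool_rot: [0.044, 1.567, -0.045]
contact_force: [0.3, -0.2, 0.2]
opening: 0.0469
```

```bash
python3 -m crank '[[[-0.001,0.002,-0.015,0],[-0.001,0.002,-0.03,0],[-0.001,0.002,-0.039,0],[-0.001,0.002,-0.04,0],[-0.001,0.002,-0.04,0]]]'; python3 -m crank '[[[0,0,0,0],[0,0,0,0],[0,0,0,0],[0,0,0,0],[0,0,0,0]]]' 0 60;  python3 -m crank '[[[0,0,0,0],[0,0,0,0],[0,0,0.01,0],[0,0,0.03,0],[0,0,0.03,0]]]'
```

```text
t: 9.55
tool_pos: [0.6719, -0.0549, 0.0125]
tool_rot: [0.044, 1.574, -0.043]
contact_force: [0.3, -0.1, 0.5]
opening: 0.047
t: 9.97
tool_pos: [0.6739, -0.0553, 0.0154]
tool_rot: [0.043, 1.569, -0.044]
contact_force: [0.4, 0.6, 2.1]
opening: 0.0255
t: 10.38
tool_pos: [0.6753, -0.0557, 0.0481]
tool_rot: [0.043, 1.566, -0.044]
contact_force: [2.4, -1.0, -0.8]
opening: 0.0255
```

```bash
python3 -m crank '[[[0,0,0.02,0],[0,0,0.05,0],[-0.01,-0.01,0.08,0],[-0.025,-0.025,0.1,0],[-0.045,-0.055,0.1,0]]]'
python3 -m crank '[[[-0.025,-0.03,0,0],[-0.05,-0.06,0,0],[-0.075,-0.09,0,0],[-0.1,-0.12,0,0],[-0.125,-0.15,0,0]]]'
python3 -m crank '[[[-0.015,-0.02,0,0],[-0.025,-0.03,0,0],[-0.025,-0.03,0,0],[-0.025,-0.03,0,0]]]'
python3 - <<'E'
from h import *
for n in('scene','top'): grab(n,n+'8')
a=cv2.imread('pics/scene8.png')[60:240,80:280]; b=cv2.imread('pics/top8.png')[120:290,330:460]
cv2.imwrite('pics/8.png',np.hstack([cv2.resize(a,(440,400)),cv2.resize(b,(310,400))]))
o=get_obs();print(o['tool_pos'])
E
```

```text
t: 10.8
tool_pos: [0.6318, -0.1094, 0.1508]
tool_rot: [0.04, 1.56, -0.042]
contact_force: [1.3, -1.7, -2.1]
opening: 0.0249
t: 11.22
tool_pos: [0.5015, -0.2611, 0.1438]
tool_rot: [0.044, 1.571, -0.043]
contact_force: [-0.5, -0.4, -3.2]
opening: 0.0248
t: 11.55
tool_pos: [0.4776, -0.2905, 0.144]
tool_rot: [0.046, 1.571, -0.044]
contact_force: [-0.1, -0.2, -3.8]
opening: 0.0254
[ 0.47852877 -0.28963326  0.14423159]
```

View pics/8.png

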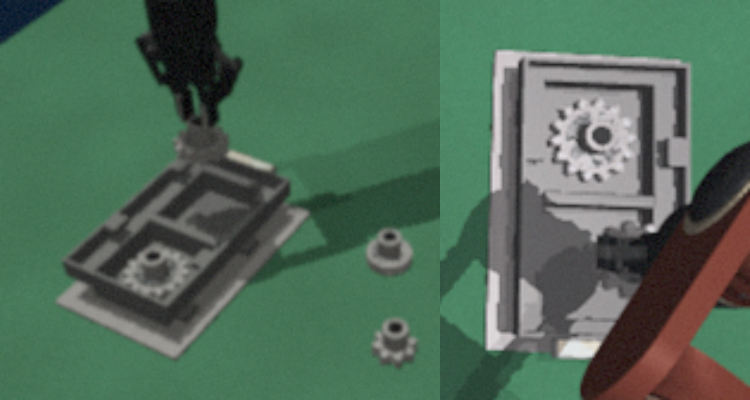

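```bash
python3 -m crank '[[[0,0,-0.025,0],[0,0,-0.055,0],[0,0,-0.08,0],[0,0,-0.095,0],[0,0,-0.1,0]]]'
python3 -m crank '[[[0,0,-0.006,0],[0,0,-0.012,0],[0,0,-0.015,0],[0,0,-0.0165,0],[0,0,-0.0165,0]]]'
python3 -m crank '[[[0,0,-0.0005,0],[0,0,-0.001,0],[0,0,-0.001,0]]]'
python3 -m crank '[[[0,0,-0.0005,0],[0,0,-0.001,0],[0,0,-0.001,0]]]'
```

```text
t: 12.07
tool_pos: [0.4768, -0.2874, 0.0407]
tool_rot: [0.046, 1.576, -0.039]
contact_force: [-0.2, 1.1, -3.8]
opening: 0.0252
t: 12.48
tool_pos: [0.4788, -0.2905, 0.0287]
tool_rot: [0.043, 1.57, -0.044]
contact_force: [0.2, -0.0, -3.3]
opening: 0.0253
t: 12.73
tool_pos: [0.4786, -0.2905, 0.0276]
tool_rot: [0.043, 1.57, -0.044]
contact_force: [-0.3, 0.3, -2.5]
opening: 0.0255
t: 12.98
tool_pos: [0.4783, -0.2902, 0.0262]
tool_rot: [0.044, 1.57, -0.044]
contact_force: [-0.1, -0.1, -3.0]
opening: 0.0252
```

```bash
python3 -m crank '[[[0,0,-0.0005,0],[0,0,-0.001,0],[0,0,-0.001,0]]]'
python3 -m crank '[[[0,0,-0.0005,0],[0,0,-0.001,0],[0,0,-0.001,0]]]'
```

```text
t: 13.23
tool_pos: [0.4784, -0.2903, 0.0255]
tool_rot: [0.044, 1.57, -0.044]
contact_force: [-0.7, 0.6, -1.4]
opening: 0.0255
t: 13.48
tool_pos: [0.4784, -0.2904, 0.0253]
tool_rot: [0.044, 1.571, -0.043]
contact_force: [-3.7, 1.4, 6.7]
opening: 0.025
```

```bash
python3 -m crank '[[[0,0,0,0],[0,0,0,0],[0,0,0,0],[0,0,0,0],[0,0,0,0]]]' 0.5; python3 -m crank '[[[0,0,0.02,0],[0,0,0.05,0],[0,0.0,0.08,0],[0,0.03,0.1,-5],[0.005,0.06,0.11,-10]]]'
python3 -m crank '[[[0.005,0.035,0,-6],[0.01,0.07,0,-12],[0.015,0.105,0,-18],[0.02,0.14,0,-24],[0.025,0.175,0,-30]]]'
python3 -m crank '[[[0.005,0.035,0,-6],[0.01,0.07,0,-12],[0.015,0.105,0,-18],[0.02,0.14,0,-24],[0.025,0.175,0,-30]]]'
python3 -m crank '[[[0.005,0.035,0,-2],[0.01,0.07,0,-2],[0.015,0.105,0,-2],[0.019,0.14,0,-2],[0.019,0.146,0,-2]]]'
python3 - <<'E'
from h import *
for n in('scene','top'): grab(n,n+'9')
P=pts('top',np.load('pics/top9.npy')).reshape(-1,3)
for c in((.595,-.297),(.479,-.290)):
    r=np.hypot(P[:,0]-c[0],P[:,1]-c[1]); b=P[(r<.025)&(P[:,2]>.043)&(P[:,2]<.056)]; print(len(b),cv2.minEnclosingCircle(b[:,:2].astype(np.float32)),np.median(b[:,2]))
a=cv2.imread('pics/scene9.png'); b=cv2.imread('pics/top9.png')[120:290,330:460]
cv2.imwrite('pics/9.png',np.hstack([cv2.resize(a,(480,360)),cv2.resize(b,(280,360))]))
o=get_obs();M=R.from_rotvec(o['tool_rot']).as_matrix(); print(o['tool_pos'],np.degrees(np.arctan2(M[1,1],M[0,1])),o['q'])
E
```

```text
t: 13.9
tool_pos: [0.4785, -0.2904, 0.0242]
tool_rot: [0.043, 1.57, -0.044]
contact_force: [-0.2, -0.2, 0.1]
opening: 0.0428
t: 14.32
tool_pos: [0.4847, -0.2318, 0.1383]
tool_rot: [0.184, 1.557, -0.188]
contact_force: [1.1, -0.9, -0.5]
opening: 0.0426
t: 14.73
tool_pos: [0.5083, -0.0536, 0.1343]
tool_rot: [0.594, 1.487, -0.593]
contact_force: [0.9, -0.4, 0.4]
opening: 0.043
t: 15.15
tool_pos: [0.5334, 0.1216, 0.1343]
tool_rot: [0.994, 1.332, -0.994]
contact_force: [0.9, -0.3, -0.8]
opening: 0.0427
t: 15.57
tool_pos: [0.5524, 0.2703, 0.1342]
tool_rot: [1.015, 1.323, -1.012]
contact_force: [-0.4, 0.3, 0.3]
opening: 0.0429
153 ((0.5963624119758606, -0.2980160713195801), 0.0156487375497818) 0.05043765056478677
160 ((0.4793938100337982, -0.2916218936443329), 0.0150904580950737) 0.05054511348439439
[0.55204585 0.26703691 0.13387627] 14.976232152986798 [ 3.29370902e-01  8.28486211e-02  1.71103082e+00 -2.57043570e-04
  1.34823455e+00  6.80430722e-02]
```

View pics/9.png

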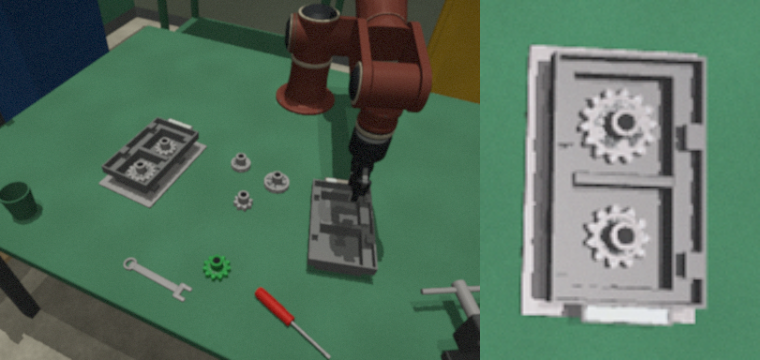

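Both sprockets sit centred in their halves. Next I'll grasp the web of the empty tray.

```bash
python3 -m crank '[[[0,0,-0.02,0],[0,0,-0.05,0],[0,0,-0.065,0],[0,0,-0.065,0],[0,0,-0.065,0]]]' 0.5
python3 -m crank '[[[0,0,0,0],[0,0,0,0]]]'
```

```text
t: 16.08
tool_pos: [0.5516, 0.264, 0.0682]
tool_rot: [1.016, 1.321, -1.02]
contact_force: [-0.1, 0.8, 0.1]
opening: 0.0427
t: 16.25
tool_pos: [0.5538, 0.2656, 0.0715]
tool_rot: [1.019, 1.318, -1.014]
contact_force: [0.3, 1.6, 0.3]
opening: 0.0427
```

```bash
python3 -m crank '[[[0,0,-0.02,0],[0,0,-0.04,0],[0,0,-0.053,0],[0,0,-0.056,0],[0,0,-0.056,0]]]'
python3 -m crank '[[[0,0,0,0],[0,0,0,0],[0,0,0,0],[0,0,0,0],[0,0,0,0]]]' 0 90
python3 -m crank '[[[0,0,0,0],[0,0,0,0],[0,0,0,0]]]'
python3 - <<'E'
from h import *
grab('scene','s10'); a=cv2.imread('pics/s10.png')[110:310,300:440]; cv2.imwrite('pics/s10c.png',cv2.resize(a,None,fx=3,fy=3))
E
```

```text
t: 16.67
tool_pos: [0.5518, 0.2655, 0.0126]
tool_rot: [1.016, 1.321, -1.018]
contact_force: [-0.3, -0.3, -0.3]
opening: 0.0426
t: 17.08
tool_pos: [0.5534, 0.2661, 0.0151]
tool_rot: [1.018, 1.319, -1.015]
contact_force: [-2.2, -1.0, 6.3]
opening: 0.0082
t: 17.33
tool_pos: [0.5534, 0.2661, 0.0151]
tool_rot: [1.018, 1.319, -1.015]
contact_force: [-2.2, -0.2, 5.4]
opening: 0.0081
```

View pics/s10c.png

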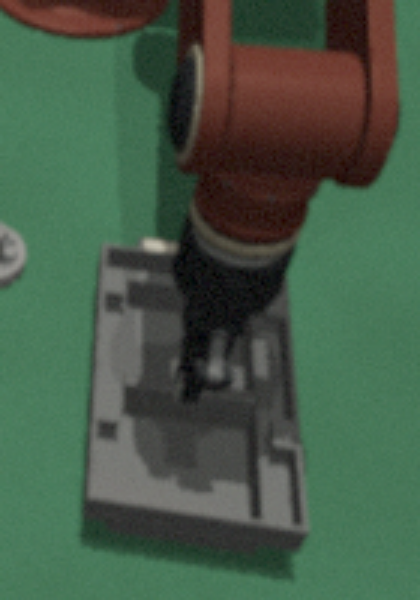

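```bash
python3 -m crank '[[[0,0,0.01,0],[0,0,0.03,0],[0,0,0.06,0],[0,0,0.09,0],[0,0,0.11,0]]]'
python3 -m crank '[[[0,0,0.02,0],[0,0,0.03,0],[0,0,0.03,0],[0,0,0.03,0],[0,0,0.03,0]]]'
python3 - <<'E'
from h import *
for n in('scene','top'): grab(n,n+'11')
a=cv2.imread('pics/scene11.png'); b=cv2.imread('pics/top11.png')
cv2.imwrite('pics/11.png',np.hstack([cv2.resize(a,(400,300)),cv2.resize(b,(400,300))]))
E
```

```text
t: 17.8
tool_pos: [0.5526, 0.2658, 0.1254]
tool_rot: [1.018, 1.32, -1.015]
contact_force: [0.9, 0.6, -5.1]
opening: 0.0082
t: 18.22
tool_pos: [0.551, 0.2653, 0.1507]
tool_rot: [1.014, 1.323, -1.02]
contact_force: [0.2, 0.4, -4.4]
opening: 0.0084
```

View pics/11.png

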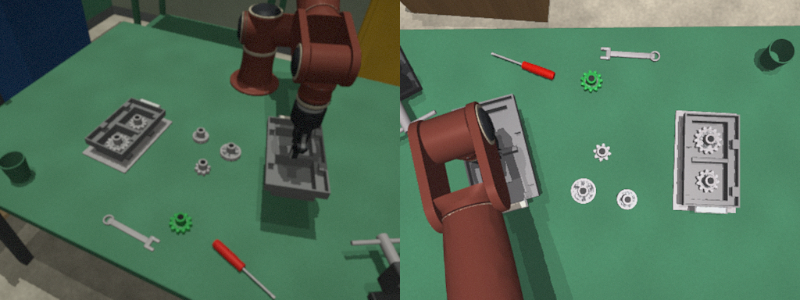

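```bash
python3 - <<'E'
from h import *
P=pts('scene',np.load('pics/scene11.npy')).reshape(-1,3)
q=P[(P[:,2]>.175)&(P[:,2]<.205)&(abs(P[:,1]-.266)<.11)&(abs(P[:,0]-.55)<.17)]
A=np.c_[q[:,:2]-[.552,.266],np.ones(len(q))]
for _ in range(5):
    s=np.linalg.lstsq(A,q[:,2],rcond=None)[0]; r=q[:,2]-A@s; k=abs(r)<.006; A=A[k];q=q[k]
print(s,len(q))
E
python3 -m crank '[[[0,-0.015,0,-6],[0,-0.03,0,-12],[0,-0.045,0,-18],[0,-0.06,0,-24],[0,-0.08,0,-30]]]'
python3 -m crank '[[[0,-0.015,0,-6],[0,-0.03,0,-12],[0,-0.045,0,-18],[0,-0.06,0,-24],[0,-0.08,0,-30]]]'
python3 -m crank '[[[0,-0.015,0,-6],[0,-0.03,0,-12],[0,-0.045,0,-18],[0,-0.06,0,-24],[0,-0.08,0,-30]]]'
```

```text
[-0.00773068  0.00804626  0.19019336] 933
t: 18.73
tool_pos: [0.5514, 0.1855, 0.1515]
tool_rot: [1.403, 1.071, -1.407]
contact_force: [-0.3, 0.1, -4.5]
opening: 0.0086
t: 19.15
tool_pos: [0.5514, 0.1055, 0.1516]
tool_rot: [1.763, 0.725, -1.768]
contact_force: [0.4, -0.4, -5.3]
opening: 0.0084
t: 19.57
tool_pos: [0.5514, 0.0256, 0.1516]
tool_rot: [2.084, 0.268, -2.089]
contact_force: [-0.1, -0.2, -3.7]
opening: 0.008
```

```bash
python3 -m crank '[[[0,-0.015,0,-6],[0,-0.03,0,-12],[0,-0.045,0,-18],[0,-0.06,0,-24],[0,-0.08,0,-30]]]'
python3 -m crank '[[[0,-0.015,0,-6],[0,-0.03,0,-12],[0,-0.045,0,-18],[0,-0.06,0,-24],[0,-0.08,0,-30]]]'
python3 -m crank '[[[0,-0.015,0,-6],[0,-0.03,0,-12],[0,-0.045,0,-18],[0,-0.06,0,-24],[0,-0.08,0,-30]]]'
python3 -m crank '[[[-0.004,-0.02,0,-6],[-0.008,-0.04,0,-12],[-0.012,-0.06,0,-18],[-0.015,-0.08,0,-18],[-0.015,-0.08,0,-18]]]'
python3 -m crank '[[[0,0,0,0],[0,0,0,0]]]'
python3 - <<'E'
from h import *
for n in('scene','top'): grab(n,n+'12')
a=cv2.imread('pics/scene12.png'); b=cv2.imread('pics/top12.png')
cv2.imwrite('pics/12.png',np.hstack([cv2.resize(a,(400,300)),cv2.resize(b,(400,300))]))
o=get_obs();M=R.from_rotvec(o['tool_rot']).as_matrix(); print(o['tool_pos'],np.degrees(np.arctan2(M[1,1],M[0,1])),np.degrees(o['q']).round(1))
E
```

```text
t: 19.98
tool_pos: [0.5514, -0.0543, 0.1516]
tool_rot: [-2.074, 0.281, 2.08]
contact_force: [0.4, 0.7, -4.5]
opening: 0.0081
t: 20.4
tool_pos: [0.5515, -0.1341, 0.1515]
tool_rot: [-1.752, 0.734, 1.758]
contact_force: [0.7, 0.7, -4.6]
opening: 0.0085
t: 20.82
tool_pos: [0.5515, -0.214, 0.1514]
tool_rot: [-1.391, 1.078, 1.397]
contact_force: [0.4, 0.4, -5.1]
opening: 0.0084
t: 21.23
tool_pos: [0.5359, -0.2974, 0.1516]
tool_rot: [-1.165, 1.239, 1.167]
contact_force: [-0.2, -0.6, -4.2]
opening: 0.0083
t: 21.4
tool_pos: [0.5368, -0.2936, 0.1519]
tool_rot: [-1.166, 1.235, 1.17]
contact_force: [0.2, -0.4, -4.4]
opening: 0.0081
[ 0.53721451 -0.29326853  0.1524365 ] 176.87180952047927 [-35.6   3.7  97.3   0.   79.1 147.5]
```

View pics/12.png

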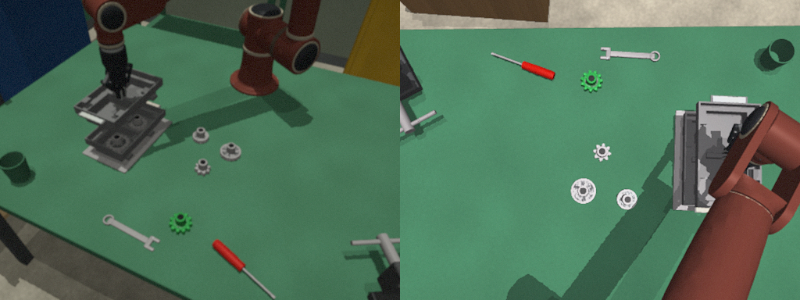

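Run:
```python
from h import *
o=get_obs(); y=np.radians(-3.2); e=np.array([np.cos(y),np.sin(y)]); n=np.array([-e[1],e[0]]); C=np.array([.5369,-.2940])
for cam_ in('top','scene'):
    P=pts(cam_,np.load('pics/%s12.npy'%cam_)).reshape(-1,3); r=P[:,:2]-C; x=r@e; yy=r@n
    m=(abs(x)<.16)&(abs(yy)<.1)&(P[:,2]>.182)&(P[:,2]<.205); print(cam_,m.sum(),'z',np.median(P[m,2]))
    for lo,hi in((-.12,-.08),(-.06,0),(0,.06),(.06,.12)):
        k=m&(x>lo)&(x<hi); 
        if k.sum()>20: print(' x',lo,hi,'y ext',np.round(np.percentile(yy[k],[1,99]),4),'z',np.round(np.median(P[k,2]),4))
    k=m&(abs(yy)<.03); print(' x ext',np.round(np.percentile(x[k],[1,99]),4)); k=m&(yy>.05)&(yy<.07); print(' x ext side',np.round(np.percentile(x[k],[1,99]),4))
    b=P[(abs(x)<.16)&(abs(yy)<.1)&(P[:,2]>.182)&(P[:,2]<.205)]
    A=np.c_[b[:,:2]-C,np.ones(len(b))];z=b[:,2]
    for _ in range(5):
        s=np.linalg.lstsq(A,z,rcond=None)[0]; kk=abs(z-A@s)<.005; A=A[kk]; z=z[kk]
    print(' plane',s)
```

```text
top 1840 z 0.19490483895198557
 x -0.12 -0.08 y ext [0.0687 0.0738] z 0.196
 x -0.06 0 y ext [-0.0776  0.0736] z 0.1966
 x 0 0.06 y ext [0.0047 0.0738] z 0.1947
 x 0.06 0.12 y ext [0.0539 0.0741] z 0.1963
 x ext [-0.0088  0.1457]
 x ext side [-0.1266  0.1278]
 plane [-0.02037541  0.00692882  0.19556343]
scene 1680 z 0.19268934814922678
 x -0.12 -0.08 y ext [0.0671 0.074 ] z 0.1929
 x -0.06 0 y ext [-0.0768  0.0735] z 0.1947
 x 0 0.06 y ext [-0.0796  0.074 ] z 0.1927
 x 0.06 0.12 y ext [-0.0795  0.074 ] z 0.1951
 x ext [-0.1278  0.1464]
 x ext side [-0.1273  0.129 ]
 plane [-0.00373944  0.00089352  0.19345407]
```

```bash
python3 -m crank '[[[0,0.002,-0.015,0],[0,0.002,-0.035,0],[0,0.002,-0.05,0],[0,0.002,-0.058,0],[0,0.002,-0.06,0]]]'
python3 -m crank '[[[0,0,-0.001,0],[0,0,-0.003,0],[0,0,-0.005,0],[0,0,-0.005,0]]]'
```

```text
t: 21.92
tool_pos: [0.5362, -0.2906, 0.0907]
tool_rot: [-1.165, 1.235, 1.173]
contact_force: [-0.4, 0.4, -5.1]
opening: 0.0084
t: 22.25
tool_pos: [0.5378, -0.2925, 0.0889]
tool_rot: [-1.169, 1.235, 1.167]
contact_force: [-0.7, -0.2, -5.7]
opening: 0.0085
```

```bash
python3 -m crank '[[[0,0,-0.001,0],[0,0,-0.003,0],[0,0,-0.003,0]]]'
python3 -m crank '[[[0,0,-0.001,0],[0,0,-0.002,0],[0,0,-0.002,0]]]'
python3 -m crank '[[[0,0,-0.0005,0],[0,0,-0.001,0],[0,0,-0.001,0]]]'
```

```text
t: 22.5
tool_pos: [0.5372, -0.2922, 0.085]
tool_rot: [-1.168, 1.235, 1.168]
contact_force: [0.3, 0.7, -5.5]
opening: 0.0084
t: 22.75
tool_pos: [0.5372, -0.2922, 0.0829]
tool_rot: [-1.168, 1.235, 1.169]
contact_force: [-0.1, 0.1, -5.1]
opening: 0.0082
t: 23.0
tool_pos: [0.5373, -0.2922, 0.0821]
tool_rot: [-1.168, 1.235, 1.168]
contact_force: [-0.1, 0.3, -4.7]
opening: 0.0086
```

```bash
python3 -m crank '[[[0,0,-0.0005,0],[0,0,-0.001,0],[0,0,-0.001,0]]]'
```

```text
t: 23.25
tool_pos: [0.5374, -0.2923, 0.0812]
tool_rot: [-1.168, 1.235, 1.168]
contact_force: [-0.1, 1.2, -4.2]
opening: 0.0085
```

```bash
python3 -m crank '[[[0,0,-0.0005,0],[0,0,-0.001,0],[0,0,-0.001,0]]]'
python3 -m crank '[[[0,0,-0.0005,0],[0,0,-0.001,0],[0,0,-0.001,0]]]'
```

```text
t: 23.5
tool_pos: [0.5374, -0.2923, 0.0812]
tool_rot: [-1.168, 1.235, 1.168]
contact_force: [-3.3, 1.7, 0.4]
opening: 0.0084
t: 23.75
tool_pos: [0.5375, -0.2923, 0.0811]
tool_rot: [-1.168, 1.235, 1.168]
contact_force: [-6.2, 3.4, 7.4]
opening: 0.0084
```

Contact came at underside z ≈ 66 mm, as expected for standing on the lugs. I'll release and look.

```bash
python3 -m crank '[[[0,0,0,0],[0,0,0,0],[0,0,0,0],[0,0,0,0],[0,0,0,0]]]' 0.4
python3 -m crank '[[[0,0,0.02,0],[0,0,0.05,0],[0,0,0.08,0],[0,0.02,0.09,6],[0,0.05,0.09,12]]]'
python3 -m crank '[[[0.005,0.025,0,6],[0.01,0.05,0,12],[0.015,0.075,0,18],[0.02,0.1,0,24],[0.025,0.125,0,30]]]'
python3 -m crank '[[[0,0.025,0,6],[0,0.05,0,12],[0,0.075,0,18],[0,0.1,0,24],[0.002,0.124,0,30]]]'
python3 -m crank '[[[0,0,0,6],[0,0,0,12],[0,0,0,18],[0,0,0,18]]]' 0.55
python3 - <<'E'
from h import *
for n in('scene','top'): grab(n,n+'13')
a=cv2.imread('pics/scene13.png')[100:230,80:250]; b=cv2.imread('pics/top13.png')[110:290,320:470]
cv2.imwrite('pics/13.png',np.hstack([cv2.resize(a,(440,336)),cv2.resize(b,(280,336))]))
o=get_obs();M=R.from_rotvec(o['tool_rot']).as_matrix(); print(o['tool_pos'],np.degrees(np.arctan2(M[1,1],M[0,1])),np.degrees(o['q']).round(1))
y=np.radians(-3.2); e=np.array([np.cos(y),np.sin(y)]); n=np.array([-e[1],e[0]]); C=np.array([.5369,-.2940])
P=pts('top',np.load('pics/top13.npy')).reshape(-1,3); r=P[:,:2]-C; x=r@e; yy=r@n
m=(abs(x)<.16)&(abs(yy)<.1)&(P[:,2]>.116)&(P[:,2]<.136)
for lo,hi in((-.12,-.08),(-.06,0),(0,.06),(.06,.12)):
    k=m&(x>lo)&(x<hi); print(lo,np.round(np.percentile(yy[k],[1,99]),4),k.sum(),[np.median(P[k&(s*yy>.06),2]).round(4) for s in(1,-1)])
k=m&(abs(yy)>.045)&(abs(yy)<.075); print('x',np.round(np.percentile(x[k],[1,99]),4))
f=(abs(yy)<.04)&(abs(x)>.02)&(abs(x)<.1); print('floor',[np.median(P[f&(s*x>0),2]).round(4) for s in(1,-1)])
h=cv2.cvtColor(cv2.imread('pics/top13.png'),cv2.COLOR_BGR2HSV).reshape(-1,3); k=(abs(x)<.17)&(abs(yy)<.06)&(h[:,2]>185)&(h[:,1]<40)&(P[:,2]>.105); print('label',k.sum(),x[k].mean(),yy[k].mean(),P[k,2].mean())
E
```

```text
t: 24.17
tool_pos: [0.5375, -0.2924, 0.0792]
tool_rot: [-1.169, 1.235, 1.168]
contact_force: [-0.1, 1.2, -0.2]
opening: 0.0343
t: 24.58
tool_pos: [0.5397, -0.2451, 0.1744]
tool_rot: [-1.331, 1.131, 1.315]
contact_force: [-0.3, 0.1, -0.5]
opening: 0.0343
t: 25.0
tool_pos: [0.5626, -0.1161, 0.1693]
tool_rot: [-1.692, 0.805, 1.691]
contact_force: [0.5, -0.1, -0.5]
opening: 0.0342
t: 25.42
tool_pos: [0.5642, 0.008, 0.1692]
tool_rot: [-2.023, 0.373, 2.022]
contact_force: [0.3, -0.4, -0.7]
opening: 0.0343
t: 25.75
tool_pos: [0.5644, 0.007, 0.1691]
tool_rot: [-2.195, 0.059, 2.194]
contact_force: [0.4, -0.3, 0.2]
opening: 0.0469
[0.56438496 0.0067127  0.16914028] -93.33607878625189 [ -6.9  -3.6 103.    0.   80.6  86.5]
-0.12 [-0.079   0.0744] 154 [np.float64(0.1251), np.float64(0.1242)]
-0.06 [-0.0787  0.0744] 426 [np.float64(0.1259), np.float64(0.1258)]
0 [-0.0768  0.0745] 199 [np.float64(0.1251), np.float64(0.1246)]
0.06 [-0.0764  0.0747] 398 [np.float64(0.1255), np.float64(0.1259)]
x [-0.1264  0.128 ]
floor [np.float64(0.0702), np.float64(0.0703)]
label 406 0.07297838117204511 0.009022130883022247 0.12040705415994667
```

View pics/13.png

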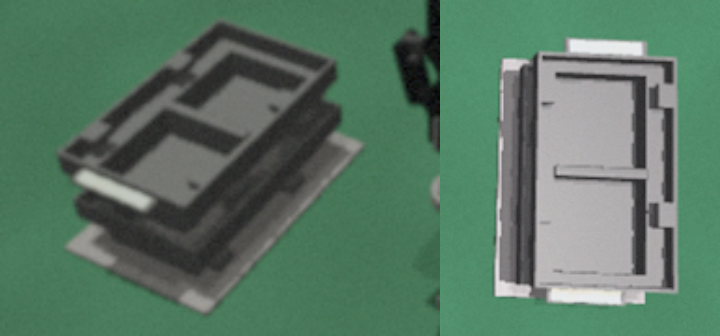

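The stacked tray is level: floor at 70.2 mm in both halves, label at the far end, about 1.5 mm off centre. Now the small sprocket.

```bash
python3 -m crank '[[[0.001,0,-0.025,0],[0.001,0,-0.055,0],[0.001,0,-0.08,0],[0.001,0,-0.1,0],[0.001,0,-0.11,0]]]'
python3 -m crank '[[[0,0,0,0],[0,0,0,0]]]'
python3 -m crank '[[[0,0,-0.015,0],[0,0,-0.03,0],[0,0,-0.04,0],[0,0,-0.043,0],[0,0,-0.043,0]]]'
python3 -m crank '[[[0,0,0,0],[0,0,0,0],[0,0,0,0],[0,0,0,0],[0,0,0,0]]]' 0 60
python3 -m crank '[[[0,0,0,0],[0,0,0,0],[0,0,0.01,0],[0,0,0.03,0],[0,0,0.03,0]]]'
python3 - <<'E'
from h import *
grab('scene','s14'); a=cv2.imread('pics/s14.png')[130:250,180:330]; cv2.imwrite('pics/14.png',cv2.resize(a,None,fx=4,fy=4))
E
```

```text
t: 26.27
tool_pos: [0.5632, 0.0068, 0.0557]
tool_rot: [-2.186, 0.063, 2.197]
contact_force: [-1.1, 0.6, -0.9]
opening: 0.0471
t: 26.43
tool_pos: [0.5655, 0.0066, 0.0594]
tool_rot: [-2.193, 0.062, 2.193]
contact_force: [1.1, -0.5, 1.0]
opening: 0.0469
t: 26.85
tool_pos: [0.5654, 0.0067, 0.0163]
tool_rot: [-2.193, 0.061, 2.193]
contact_force: [0.8, 0.1, -0.0]
opening: 0.0468
t: 27.27
tool_pos: [0.5675, 0.0065, 0.0188]
tool_rot: [-2.198, 0.061, 2.188]
contact_force: [-0.3, 1.1, 7.5]
opening: -0.0002
t: 27.68
tool_pos: [0.568, 0.0064, 0.0503]
tool_rot: [-2.201, 0.062, 2.187]
contact_force: [1.4, -1.1, 0.6]
opening: -0.0001
```

View pics/14.png

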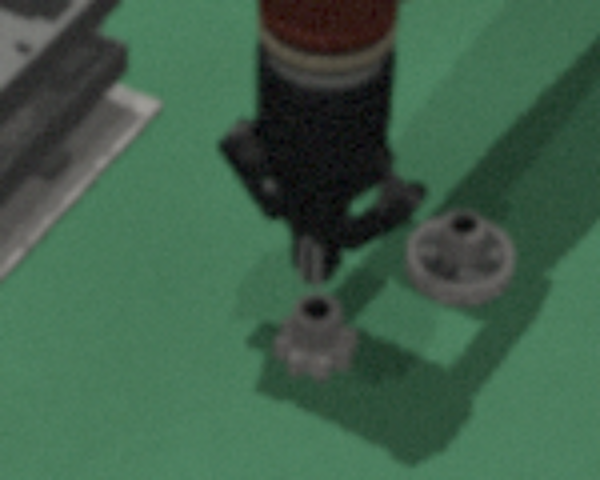

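The fingers closed empty: they slid off the boss top, so the real tips stand higher than I assumed. I'll measure the tip height from depth.

Run:
```python
from h import *
P=pts('scene',np.load('pics/s14.npy'))
p=P.reshape(-1,3); print(get_obs()['tool_pos'])
q=p[(abs(p[:,0]-.568)<.025)&(abs(p[:,1]-.0065)<.016)&(p[:,2]>.0445)&(p[:,2]<.12)]; print(np.sort(q[:,2])[:25].round(4)); 
for v in range(196,212,2): print(v,[tuple((P[v,u]*1000).round().astype(int).tolist()) for u in range(251,268,2)])
T=pts('top',np.load('pics/top13.npy')).reshape(-1,3)
b=p[(np.hypot(p[:,0]-.566,p[:,1]-.0067)<.03)&(p[:,2]>.03)&(p[:,2]<.0445)]; print('boss',cv2.minEnclosingCircle(b[:,:2].astype(np.float32)))
```

```text
[0.56735737 0.00648196 0.04884327]
[0.0447 0.0456 0.0723 0.0739 0.0754 0.0779 0.0784 0.0789 0.0791 0.0793
 0.0798 0.0801 0.0803 0.0809 0.081  0.0815 0.0823 0.0824 0.0829 0.0831
 0.0836 0.0837 0.0846 0.0847 0.085 ]
196 [(504, -44, -1), (573, -8, 80), (577, 0, 88), (578, 5, 91), (579, 11, 94), (573, 13, 89), (571, 18, 90), (488, -10, 0), (488, -4, 1)]
198 [(513, -40, 2), (510, -35, 1), (578, 0, 82), (578, 5, 84), (580, 11, 89), (575, 15, 85), (499, -11, 1), (497, -6, 1), (494, -2, 1)]
200 [(519, -37, 0), (516, -33, 0), (514, -28, 1), (580, 6, 79), (578, 11, 80), (506, -14, -1), (506, -8, 1), (503, -4, 1), (501, 1, 1)]
202 [(527, -33, 2), (522, -30, -1), (518, -26, -3), (519, -20, 1), (517, -15, 1), (512, -11, -2), (513, -5, 2), (509, -1, 0), (508, 4, 1)]
204 [(531, -31, 0), (530, -26, 0), (561, -7, 40), (558, -3, 39), (557, 2, 41), (556, 7, 42), (552, 11, 40), (516, 2, 0), (514, 7, 1)]
206 [(538, -28, 0), (569, -9, 40), (568, -4, 42), (567, 2, 43), (560, 4, 37), (559, 9, 39), (558, 14, 40), (521, 4, -2), (520, 10, 0)]
208 [(546, -24, 2), (575, -6, 39), (573, -1, 39), (570, 3, 39), (570, 8, 42), (566, 12, 40), (1203, 274, 801), (528, 8, 0), (526, 13, 0)]
210 [(563, -17, 15), (578, -4, 36), (579, 1, 40), (576, 5, 38), (576, 11, 42), (573, 15, 41), (570, 19, 39), (537, 11, 2), (534, 16, 1)]
boss ((0.5663249492645264, 0.0049065775237977505), 0.01575469970703125)
```

Tips are really about 23 mm above the reported TCP, so earlier grips held only the boss's top edge. I'll reopen and go about 20 mm lower than before.

```bash
python3 -m crank '[[[0,0,0.01,0],[0,0,0.02,0],[0,0,0.02,0],[0,0,0.02,0],[0,0,0.02,0]]]' 0.55
python3 -m crank '[[[0,0,-0.02,0],[0,0,-0.035,0],[0,0,-0.05,0],[0,0,-0.055,0],[0,0,-0.055,0]]]'
python3 -m crank '[[[0,0,-0.004,0],[0,0,-0.008,0],[0,0,-0.012,0],[0,0,-0.012,0]]]'
python3 - <<'E'
from h import *
_,d=grab('scene','s15'); a=cv2.imread('pics/s15.png')[130:250,180:330]; cv2.imwrite('pics/15.png',cv2.resize(a,None,fx=4,fy=4))
print(get_obs()['tool_pos'],get_obs()['contact_force'])
E
```

```text
t: 28.15
tool_pos: [0.5651, 0.0068, 0.0659]
tool_rot: [-2.193, 0.061, 2.194]
contact_force: [-0.2, 0.0, 0.1]
opening: 0.0468
t: 28.57
tool_pos: [0.5633, 0.007, 0.0088]
tool_rot: [-2.188, 0.06, 2.198]
contact_force: [-0.5, -0.8, 0.2]
opening: 0.0473
t: 28.9
tool_pos: [0.5651, 0.0068, -0.0012]
tool_rot: [-2.193, 0.061, 2.194]
contact_force: [-1.3, 0.6, -0.9]
opening: 0.0469
[ 0.56523     0.00675437 -0.000906  ] [-0.51974056 -0.71133638 -0.73240305]
```

View pics/15.png

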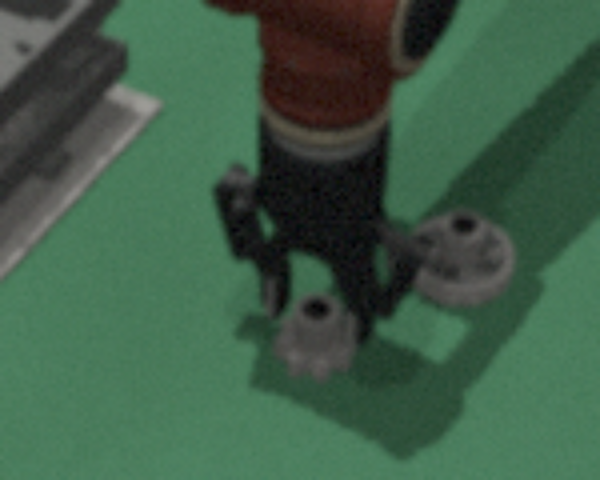

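```bash
python3 -m crank '[[[0,0,-0.003,0],[0,0,-0.003,0]]]'
python3 -m crank '[[[0,0,0,0],[0,0,0,0],[0,0,0,0],[0,0,0,0],[0,0,0,0]]]' 0 60
python3 -m crank '[[[0,0,0,0],[0,0,0,0],[0,0,0.01,0],[0,0,0.03,0],[0,0,0.04,0]]]'
python3 -m crank '[[[0,0,0.02,0],[0,0,0.05,0],[0,0,0.08,0],[0,0,0.08,0]]]'
python3 - <<'E'
from h import *
_,d=grab('scene','s16'); a=cv2.imread('pics/s16.png')[90:230,180:330]; cv2.imwrite('pics/16.png',cv2.resize(a,None,fx=4,fy=4))
print(get_obs()['tool_pos'],get_obs()['contact_force'])
E
```

```text
t: 29.12
tool_pos: [0.5653, 0.0068, -0.004]
tool_rot: [-2.193, 0.061, 2.193]
contact_force: [0.7, -0.6, -0.2]
opening: 0.0471
t: 29.53
tool_pos: [0.5657, 0.0067, -0.0034]
tool_rot: [-2.194, 0.061, 2.192]
contact_force: [-0.6, 0.2, 2.4]
opening: 0.0278
t: 29.95
tool_pos: [0.5653, 0.0067, 0.0373]
tool_rot: [-2.194, 0.061, 2.193]
contact_force: [0.8, -0.2, -2.4]
opening: 0.0283
t: 30.28
tool_pos: [0.5697, 0.0062, 0.1238]
tool_rot: [-2.207, 0.062, 2.18]
contact_force: [1.7, -0.3, -1.2]
opening: 0.0276
[0.56826125 0.00636525 0.12074942] [ 0.60292522 -0.31931797 -1.87050717]
```

View pics/16.png

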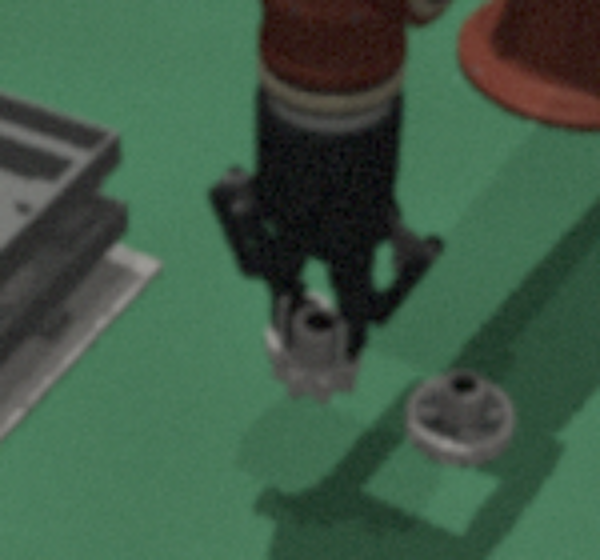

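```bash
python3 -m crank '[[[0,0,0.02,0],[0,0,0.05,0],[0,0,0.07,0],[0.005,-0.025,0.07,0],[0.01,-0.055,0.07,0]]]'
python3 -m crank '[[[0.003,-0.03,0,0],[0.006,-0.06,0,0],[0.009,-0.09,0,0],[0.012,-0.12,0,0],[0.015,-0.15,0,0]]]'
python3 -m crank '[[[0.003,-0.03,0,0],[0.004,-0.06,0,0],[0.004,-0.085,0,0],[0.004,-0.1,0,0],[0.004,-0.1,0,0]]]'
python3 -m crank '[[[0,0,0,0],[0,0,0,0]]]'
python3 - <<'E'
from h import *
for n in('scene','top'): grab(n,n+'17')
a=cv2.imread('pics/scene17.png')[40:220,60:260]; b=cv2.imread('pics/top17.png')[110:290,320:460]
cv2.imwrite('pics/17.png',np.hstack([cv2.resize(a,(440,400)),cv2.resize(b,(310,400))]))
print(get_obs()['tool_pos'])
E
```

```text
t: 30.75
tool_pos: [0.5756, -0.0474, 0.1865]
tool_rot: [-2.196, 0.057, 2.194]
contact_force: [0.2, -0.1, -3.4]
opening: 0.0279
t: 31.17
tool_pos: [0.5891, -0.1993, 0.1835]
tool_rot: [-2.189, 0.059, 2.196]
contact_force: [0.1, 0.7, -2.0]
opening: 0.028
t: 31.58
tool_pos: [0.5931, -0.3007, 0.1838]
tool_rot: [-2.188, 0.064, 2.194]
contact_force: [-1.3, 0.3, -2.7]
opening: 0.0278
t: 31.75
tool_pos: [0.594, -0.297, 0.185]
tool_rot: [-2.191, 0.058, 2.194]
contact_force: [0.0, 0.4, -3.1]
opening: 0.0279
[ 0.59436033 -0.2967728   0.18571679]
```

View pics/17.png

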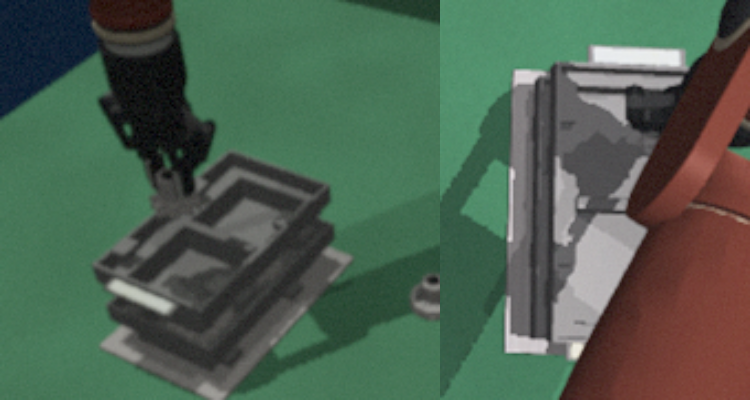

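```bash
python3 -m crank '[[[0,-0.001,-0.025,0],[0,-0.001,-0.055,0],[0,-0.001,-0.08,0],[0,-0.001,-0.095,0],[0,-0.001,-0.1,0]]]'
python3 -m crank '[[[0,0,-0.004,0],[0,0,-0.008,0],[0,0,-0.012,0],[0,0,-0.0145,0],[0,0,-0.0145,0]]]'
python3 -m crank '[[[0,0,-0.0005,0],[0,0,-0.001,0],[0,0,-0.001,0]]]'
```

```text
t: 32.27
tool_pos: [0.5925, -0.297, 0.0823]
tool_rot: [-2.186, 0.056, 2.198]
contact_force: [0.0, 0.5, -2.5]
opening: 0.0279
t: 32.68
tool_pos: [0.5946, -0.2995, 0.0721]
tool_rot: [-2.194, 0.061, 2.193]
contact_force: [-0.6, 0.5, -2.9]
opening: 0.0279
t: 32.93
tool_pos: [0.5945, -0.2994, 0.0711]
tool_rot: [-2.194, 0.061, 2.193]
contact_force: [0.5, 0.2, -3.1]
opening: 0.028
```

```bash
python3 -m crank '[[[0,0,-0.001,0],[0,0,-0.002,0],[0,0,-0.002,0]]]'
python3 -m crank '[[[0,0,-0.0005,0],[0,0,-0.001,0],[0,0,-0.001,0]]]'
python3 -m crank '[[[0,0,-0.0005,0],[0,0,-0.001,0],[0,0,-0.001,0]]]'
```

```text
t: 33.18
tool_pos: [0.5942, -0.2992, 0.0684]
tool_rot: [-2.193, 0.061, 2.193]
contact_force: [-0.4, -0.4, -2.1]
opening: 0.0283
t: 33.43
tool_pos: [0.5943, -0.2992, 0.0675]
tool_rot: [-2.193, 0.061, 2.193]
contact_force: [-0.6, -0.9, -2.7]
opening: 0.0279
t: 33.68
tool_pos: [0.5944, -0.2993, 0.0667]
tool_rot: [-2.193, 0.061, 2.193]
contact_force: [0.4, -0.8, -2.3]
opening: 0.0282
```

```bash
python3 -m crank '[[[0,0,-0.0005,0],[0,0,-0.001,0],[0,0,-0.001,0]]]'
python3 -m crank '[[[0,0,-0.0003,0],[0,0,-0.0005,0],[0,0,-0.0005,0]]]'
```

```text
t: 33.93
tool_pos: [0.5944, -0.2993, 0.0666]
tool_rot: [-2.193, 0.061, 2.193]
contact_force: [-3.7, 1.3, 3.8]
opening: 0.0283
t: 34.18
tool_pos: [0.5945, -0.2993, 0.0666]
tool_rot: [-2.193, 0.061, 2.193]
contact_force: [-4.2, 1.2, 5.7]
opening: 0.0278
```

In contact. I'll release, retreat upward and verify.

```bash
python3 -m crank '[[[0,0,0,0],[0,0,0,0],[0,0,0,0],[0,0,0,0],[0,0,0,0]]]' 0.5
python3 -m crank '[[[0,0,0.02,0],[0,0,0.05,0],[0,0,0.08,0],[0,0,0.11,0],[0,0.03,0.13,0]]]'
python3 -m crank '[[[0,0.04,0,0],[0,0.08,0,0],[0,0.12,0,0],[0,0.16,0,0],[0,0.2,0,0]]]'
python3 -m crank '[[[0,0.04,0,0],[0,0.08,0,0],[0,0.12,0,0],[0,0.12,0,0],[0,0.12,0,0]]]'
python3 - <<'E'
from h import *
for n in('scene','top'): grab(n,n+'18')
a=cv2.imread('pics/scene18.png')[80:240,60:260]; b=cv2.imread('pics/top18.png')[110:290,320:470]
cv2.imwrite('pics/18.png',np.hstack([cv2.resize(a,(440,360)),cv2.resize(b,(300,360))]))
y=np.radians(-3.2); e=np.array([np.cos(y),np.sin(y)]); n=np.array([-e[1],e[0]]); C=np.array([.5369,-.2940])
P=pts('top',np.load('pics/top18.npy')).reshape(-1,3); r=P[:,:2]-C; x=r@e; yy=r@n
m=(abs(x)<.16)&(abs(yy)<.1)&(P[:,2]>.116)&(P[:,2]<.136)
for lo,hi in((-.12,-.08),(-.06,0),(0,.06),(.06,.12)):
    k=m&(x>lo)&(x<hi); print(lo,np.round(np.percentile(yy[k],[1,99]),4),[np.median(P[k&(s*yy>.06),2]).round(4) for s in(1,-1)])
k=m&(abs(yy)>.045)&(abs(yy)<.075); print('x',np.round(np.percentile(x[k],[1,99]),4))
k=(np.hypot(x-.058,yy)<.03)&(P[:,2]>.1)&(P[:,2]<.118); b=np.c_[x,yy][k].astype(np.float32); print('boss',k.sum(),cv2.minEnclosingCircle(b),np.median(P[k,2]), np.percentile(P[k,2],[10,90]))
k=(np.hypot(x-.058,yy)<.026)&(np.hypot(x-.058,yy)>.017)&(P[:,2]>.08)&(P[:,2]<.09); print('disc z',np.median(P[k,2]),np.linalg.lstsq(np.c_[x[k]-.058,yy[k],np.ones(k.sum())],P[k,2],rcond=None)[0])
for nm,c in(('PL',(.4557,.0613)),('PS',(.4307,-.0626))):
    k=(np.hypot(P[:,0]-c[0],P[:,1]-c[1])<.03)&(P[:,2]>.03)&(P[:,2]<.055); print(nm,k.sum(),P[k].mean(0)[:2] if k.sum() else '')
print(get_obs()['tool_pos'],get_obs()['contact_force'])
E
```

```text
t: 34.6
tool_pos: [0.5944, -0.2993, 0.0649]
tool_rot: [-2.193, 0.061, 2.193]
contact_force: [-0.3, 0.3, -0.5]
opening: 0.0426
t: 35.02
tool_pos: [0.5951, -0.2734, 0.1989]
tool_rot: [-2.198, 0.071, 2.189]
contact_force: [0.6, 0.9, 1.1]
opening: 0.0425
t: 35.43
tool_pos: [0.5941, -0.0675, 0.1953]
tool_rot: [-2.194, 0.061, 2.192]
contact_force: [0.6, 0.6, -0.5]
opening: 0.0429
t: 35.85
tool_pos: [0.5942, 0.0527, 0.1951]
tool_rot: [-2.196, 0.057, 2.195]
contact_force: [0.6, 0.6, -0.0]
opening: 0.0426
-0.12 [-0.0785  0.0746] [np.float64(0.1261), np.float64(0.125)]
-0.06 [-0.0786  0.0744] [np.float64(0.1258), np.float64(0.1256)]
0 [-0.0771  0.0748] [np.float64(0.1249), np.float64(0.1246)]
0.06 [-0.0769  0.0746] [np.float64(0.1258), np.float64(0.1254)]
x [-0.1264  0.1281]
boss 175 ((0.05843012034893036, -0.004089079797267914), 0.015965446829795837) 0.1099701192554251 [0.10658493 0.11245147]
disc z 0.08477427695212136 [ 0.00823725 -0.03228496  0.08466976]
PL 0 
PS 153 [ 0.43048927 -0.06240969]
[0.59439056 0.05029012 0.1951197 ] [-1.01589649 -0.31559272 -0.90228237]
```

View pics/18.png

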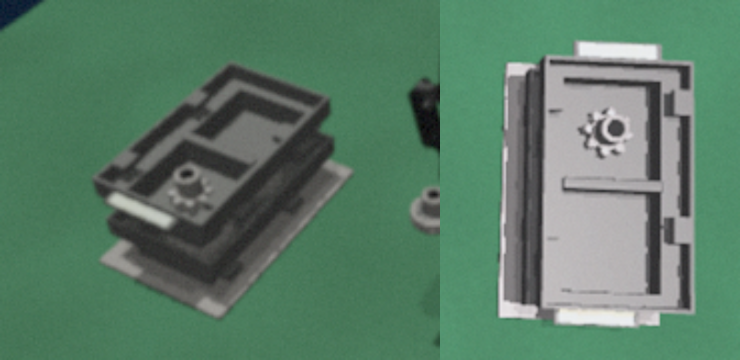

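```bash
python3 -m crank '[[[0,0,0,0],[0,0,0,0],[0,0,0,0]]]'; python3 -c "
from station import *
print(finish_job())"
```

```text
t: 36.2
tool_pos: [0.5945, 0.0494, 0.1952]
tool_rot: [-2.192, 0.063, 2.192]
contact_force: [-0.5, -0.0, 0.4]
opening: 0.0428
the job is handed in; nothing more can be done
None
```

The packing is done and I handed the job in at 36 s; `finish_job()` gives no verdict, so the result is not confirmed beyond my own checks. I set the large sprocket in the far half and the medium one in the near half of the bottom tray. Then I stacked the empty tray on top, turned 180°, and set the small sprocket in its far half.

**Last checks:**
- **Top tray:** it stands level, its rim at about 125 to 126 mm at every spot I measured. Its floor was at 70.2 mm in both halves when measured right after stacking. It is about 2 mm off centre, and its label is at the far end.
- **Small sprocket:** it lies flat, boss top at 110 mm and disc at 85 mm as expected, about 4 mm from the long centre line.
- **Large and medium sprockets:** both were flat, boss tops at about 50.5 mm, when last seen before the top tray covered them.
- **Pulleys:** the small pulley has not moved. The large one was hidden by the arm in the final top view, so I could not re-measure it, though nothing came near it.

**What went wrong:** the fingertips, seen in depth, sit about 23 mm behind the reported TCP. The first grip on the small sprocket therefore slipped off the boss, and I repeated it lower. The large and medium sprockets were held only by the boss's top edge, and the web probably by only its top few millimetres. All three still arrived without slipping.

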